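# Clip a battery pack into its charging cradle

### The job

Put the black battery pack from the blue mat on charge in the white cradle: hook the pack's steel lip under the cradle's steel rail with the other end still raised, then rock that end down until the orange latch snaps over its foot, so that the pack sits flat and fully home. Let go of it, and do not shift or tip the jar, the cup or the bowl.

Things in the scene. Friction and masses are not known exactly. Their poses are not given: they have to be found in the camera images.
- pack: Battery pack, loose, 0.2 to 0.37 kg: black block 120 mm long (x), 44 wide (y), 36 high (z), lying flat on the mat, centre of mass near its middle. Origin: centre of the block's underside, z up. A steel lip sticks out of its -x end, an orange foot out of its +x end, where its top has orange ribs. Grasp it across the 44 mm width.
- lip (a point): Tip of the pack's steel lip, 74 mm to -x of the pack's origin, 5 mm above its underside; axes as the pack. The lip is a flat tongue 30 mm wide, 6 mm thick (2 to 8 mm above the underside), standing out 14 mm from the block.
- foot (a point): Tip of the pack's orange foot, 72 mm to +x of the pack's origin, 6 mm above its underside; axes as the pack. The foot is a ledge 30 mm wide, 8 mm thick (2 to 10 mm above the underside), standing out 12 mm from the block.
- ribs (a point): Place to press on the pack's top: middle of the orange ribs, 40 mm to +x of the pack's origin, 36 mm above its underside; axes as the pack.
- cradle: Charging cradle, fixed: white base plate, x from -85 to 105 mm, 96 mm wide (y), 12 mm high. Origin at table height below the seated pack's middle, z up. Steel hook rail at its -x end (nearer the robot), orange latch at its +x end: the pack goes in with its x along the cradle's x. Two grey pads, tops 24 mm high (x -42 to -26 and 36 to 52 mm), carry the pack's underside.
- seat (a point): Where the seated pack's origin lies: cradle x 0, y 0, height 24 mm; axes as the cradle; about 2 mm play lengthwise. White cheeks at x = -56 to -36 and 36 to 56 mm guide the pack's sides with 3 mm to spare each side, upright to 32 mm height, flaring out to 41 mm. Between them (x -36 to 36 mm) the sides are open for the fingers, down to the base plate.
- rail_mid (a point): Middle of the steel hook rail: round bar 10 mm thick along cradle y, 70 mm free between two posts (tops 48 mm high), axis at x = -68 mm, height 38.5 mm; free room of 21.5 mm below it. The seated lip lies under it with 1.5 mm to spare, its tip 6 mm past the axis. To get it under, tilt the pack about 15 degrees, lip end down, with the lip's tip at about 26 mm height.
- latch_hook (a point): Edge of the latch's hook when home (this point does not move with it): x = 65.5 mm, underside 35.5 mm high; it covers 6.5 mm of the seated foot with 1.5 mm to spare. Above it the latch's face slopes up and away (57 degrees from level) to x = 76 mm, about 56 mm high. The foot meets that slope while the pack is still tilted about 9 degrees.
- latch (a joint): Orange sprung latch, 34 mm wide, slick plastic: how far (m) it is pushed out along cradle +x; 0 home, 0.013 end of travel. Rocking the pack down drives it out about 5 mm (spring 3.6 N plus 0.8 N per mm), then it snaps back to 0 over the foot as the pack comes flat. The pack's weight alone does not do it: it takes 8 to 12 N down on the ribs; a grip on the middle may slip.
- mat: Blue mat, fixed, 190 by 130 mm, 3 mm thick; origin at the centre of its underside.
- jar: Bystander: clear specimen jar with white cap, 60 mm across, 85 mm tall; origin at the centre of its underside, z up.
- cup: Bystander: blue cup, 72 mm across, 80 mm tall; origin at the centre of its underside, z up.
- bowl: Bystander: steel bowl, 100 mm across, 40 mm tall; origin at the centre of its underside, z up.
Mind the look-alikes: they are no part of the job. Several things have the shape of the pack; the one meant has the colours described above.

How it is judged:
By the outcome, as a careful person would: the job done as asked, in the order asked, and still so for the second after the job is handed in, with the robot touching nothing.
It also fails if it takes over 51 s, if anything falls off the work surface, if the arm or the gripper's body presses on something with over 40 N, if the wrist force passes 120 N, or if a joint passes its speed limit or range.

### The arm

A 6-joint arm with a two-finger parallel gripper is mounted at the origin on the work surface. World frame = base frame: x ahead of the robot, y to its left, z up, the work surface at z = 0. Lengths are in m, angles in rad, forces in N, time in s.
With the tool pointing down it reaches from about 0.225 to 0.875 m from the base axis. Payload 3.4 kg.
Tool frame: the origin (TCP) lies on the centre line of the jaws, within the pads' length; the fingertips stand 11 mm ahead of it and the grasp point (between the pads) lies 8 mm behind it; z points along the fingers, y is the direction in which the jaws open and shut (so a half turn about z gives the same grasp; the last joint's range is limited). The gripper opens to 85 mm and grips with 20 to 120 N. Pads are 22 mm wide; open, the fingers measure 114 mm over their backs; the gripper's body (76 mm by 85 mm) begins 54 mm behind the grasp point. The pads swing forward as they close: fully open they stand 13 mm farther back than shut.
Start: joints at [-1.279, 0.276, 1.505, -0, 1.361, -0.121], TCP at [0.231, -0.527, 0.203] pointing down, gripper open.
Joint ranges: [-2.89, 2.89], [-0.75, 2.08], [0.22, 2.7], [-1.18, 4.32], [0.11, 2.71], [-2.7, 2.7]. Speed limits (rad/s): [2.57, 2.57, 3.14, 3.14, 3.14, 3.14].

### API

Orientations are given as a unit quaternion [x, y, z, w].
In Python, from plant import telemetry, camera, camera_params, ctrl gives the robot as it stands.
- The arm moves only by the tool carry_out, never from a script. Its argument "increments" is a list of rows, each an object of numbers: "hand": the opening, from -1 (shut) to 1 (fully open); "tx", "ty", "tz": the shift along the tool's x, y, z as a fraction of full scale; "rx", "ry", "rz": the turn, a rotation vector about the tool's x, y, z as a fraction of full scale. A call has 1 to 20 rows; each row shifts and turns the pose as measured when the row begins, along the tool's axes as they then stand; what a row does not reach is not made up. Full scale, the value 1, is 0.02 m for a shift and 6 degrees for a turn. A row lasts 1/12 s, in which the tool goes at most 41.7 mm and 7.16 degrees, less where a joint would pass 70% of its speed; a pose out of reach is approached as far as the arm can. A call with a number of a shift or a turn outside -1 to 1 is refused whole. A call with a gripper value outside its range is refused whole. The fingers move at their own pace and stop on an object; "grip_force" is the grip in N (left out, the last holds). Time passes only in rows, so rows that do not move let the fingers close. It gives the time, the measured TCP pose, the force and the opening at its end, in the units of the state.
- telemetry.observe(): the state, without advancing time (a new reading comes with each control period).
- camera(name): name is "scene" or "top" or "wrist"; returns (picture, depth): 400x640x3 uint8, red, green, blue; 400x640 float32, m along the optical axis (not along the pixel's ray), 0 where there is no reading.
- camera_params(name): a dict with "fx", "fy", "cx", "cy" (pixels), "rvec" (rotation vector, rad) and "tvec" (3), from world to camera coordinates, as OpenCV has them. Camera axes: x right, y down, z forward; pixel columns grow to the right and rows downward; lengths in m; the calibration is good to about 2 mm. A picture is of the moment at which its call begins: read the wrist's pose just before it. camera_params takes no time and is no camera call; for the wrist camera it gives the pose at the moment of the call.
- ctrl.close_job(): hands the job in, once; it reports no verdict.
The state is a dict: "t": time; "joint_positions": joint angles; "dq": joint speeds; "joint_efforts": joint torques, N m; "tool_pos": TCP position; "eef_rot": TCP orientation; "contact_force": force on the tool from outside, world axes, zero at the start; "ft_torque": the same for the moment, N m; "width": opening from 0.0 (shut) to 1.0 (fully open).
Only numpy, scipy, OpenCV 4.12 (cv2) and the standard library are available. Lean on these libraries where they do the work, as an engineer would, in place of code of your own. Each camera call takes 0.05 s, during which the arm holds its last target.

## Working session

There is one attempt and no reset: what is moved stays moved. The work goes in short steps, Python scripts to look and compute and a tool call to move; the robot and the scene stay as the last step left them, time stands still between calls to the robot, and variables do not carry over. Pictures are saved under pics/ and viewed, and the job is handed in when it is done.

Besides the shell and the picture viewer there is one more tool, called after ">>>" as name(argument=value, ...), one argument or row to a line, values as JSON. carry_out: Moves the arm, as the interface text tells. Shift numbers are shares of 0.02 m and turn numbers shares of 6 degrees, none past 1 either way. Its arguments: {"type":"object","properties":{"increments":{"type":"array","items":{"type":"object","properties":{"hand":{"type":"number"},"tx":{"type":"number","minimum":-1,"maximum":1},"ty":{"type":"number","minimum":-1,"maximum":1},"tz":{"type":"number","minimum":-1,"maximum":1},"rx":{"type":"number","minimum":-1,"maximum":1},"ry":{"type":"number","minimum":-1,"maximum":1},"rz":{"type":"number","minimum":-1,"maximum":1}}}},"grip_force":{"type":"number"}},"required":["increments"]}

```bash
ls; mkdir -p pics; python3 - <<'E'
from plant import telemetry,camera,camera_params
import cv2,numpy as np
print(telemetry.observe())
for n in ["scene","top"]:
    p,d=camera(n); cv2.imwrite(f"pics/{n}0.png",p[:,:,::-1]); np.savez(f"{n}0.npz",p=p,d=d); print(n,camera_params(n))
E
```

```text
pics
{'t': 0.0, 'joint_positions': array([-1.27902283e+00,  2.76624634e-01,  1.50616026e+00, -1.02495015e-05,
        1.36066837e+00, -1.21005943e-01]), 'dq': array([ 4.94834832e-04, -8.62220570e-04,  3.22506388e-04,  3.87899779e-04,
       -5.20336212e-05, -3.09320939e-04]), 'joint_efforts': array([-1.10919515e-03, -4.16772544e+01, -2.45803177e+01,  4.93523908e-05,
        1.11548707e-02, -2.19920884e-05]), 'tool_pos': array([ 0.23048491, -0.52614921,  0.20171203]), 'eef_rot': array([ 9.78776495e-01,  2.04928544e-01, -8.43293226e-05, -9.26489447e-04]), 'contact_force': array([-0.2576043 , -0.06306526, -0.79270384]), 'ft_torque': array([-0.05542987, -0.01478383,  0.08952855]), 'width': 1.0014429612180937}
scene {'fx': 508.9296898627544, 'fy': 508.9296898627544, 'cx': 314.2905612048461, 'cy': 210.09536299023395, 'rvec': array([ 2.27284496,  0.99583093, -0.34837582]), 'tvec': array([-0.43004962, -0.30869526,  1.82747413])}
top {'fx': 489.80295806248256, 'fy': 489.80295806248256, 'cx': 318.9218008171453, 'cy': 200.57695375453852, 'rvec': array([ 2.20911869, -2.18541081,  0.07687461]), 'tvec': array([-0.01456198,  0.61600368,  1.53348361])}
```

View pics/scene0.png

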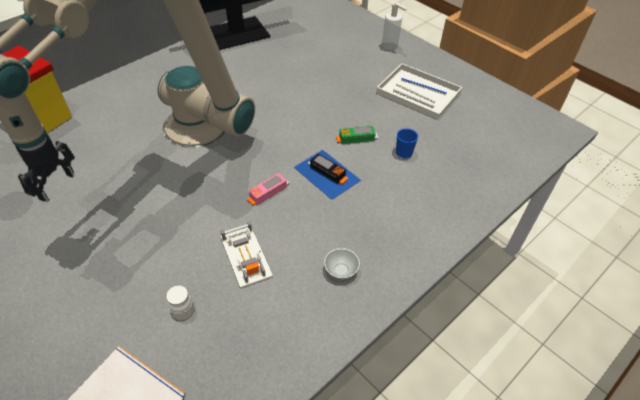

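View pics/top0.png

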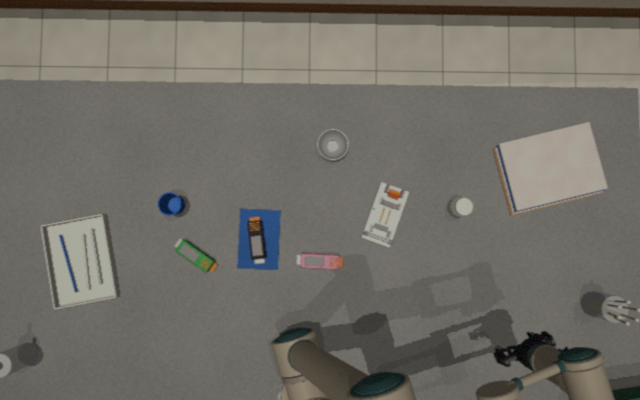

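Three pack shapes are visible in the top view: green (195,255), pink (320,261) and black (257,240). The black one on the blue mat, with its orange end up-image, fits the description. The cradle is at (386,214), and the bystanders are the jar (461,207), cup (172,204) and bowl (333,145). I'll enlarge the pack and cradle to confirm.

```bash
cat > h.py <<'E'
import numpy as np,cv2
from plant import telemetry,camera,camera_params
from scipy.spatial.transform import Rotation as R
def ray(n,uv,z,P=None):
    P=P or camera_params(n); M=R.from_rotvec(P['rvec']).as_matrix(); uv=np.atleast_2d(uv).astype(float)
    d=np.c_[(uv[:,0]-P['cx'])/P['fx'],(uv[:,1]-P['cy'])/P['fy'],np.ones(len(uv))]@M
    c=-M.T@np.array(P['tvec']); return c+d*((z-c[2])/d[:,2])[:,None]
def proj(n,X,P=None):
    P=P or camera_params(n); K=np.array([[P['fx'],0,P['cx']],[0,P['fy'],P['cy']],[0,0,1]])
    return cv2.projectPoints(np.atleast_2d(X).astype(float),P['rvec'],P['tvec'],K,None)[0][:,0]
E
python3 - <<'E'
from h import *
p=np.load('top0.npz')['p'][:,:,::-1]
a=cv2.resize(p[200:280,230:290],None,fx=6,fy=6,interpolation=2); b=cv2.resize(p[175:255,356:416],None,fx=6,fy=6,interpolation=2)
cv2.imwrite('pics/crop0.png',np.hstack([a,b]))
E
```

```text
(no output)
```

View pics/crop0.png

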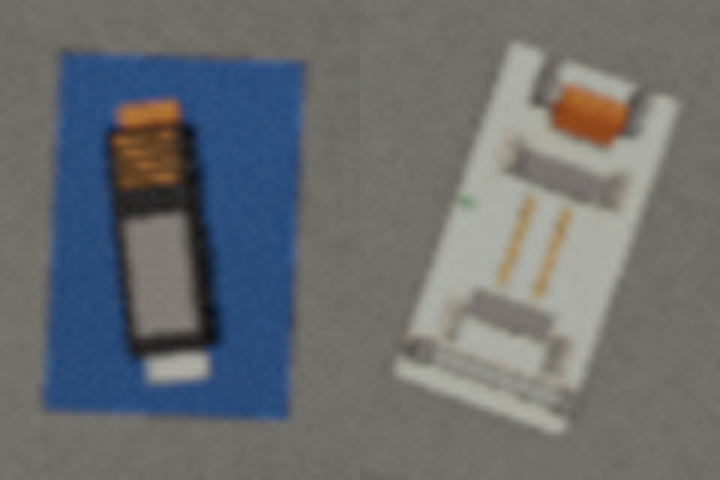

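The crop confirms it: black block, grey label, orange ribs and foot at the top, steel lip at the bottom. The cradle's rail is at the bottom (robot side) and its orange latch at the top. Rough poses next.

```bash
python3 - <<'E'
from h import *
c=ray('top',[[381.2,182],[409.3,191.7],[390.2,247],[361.8,237]],.012)
print(c.round(4)); 
far=(c[0]+c[1])/2; near=(c[2]+c[3])/2; ax=far-near; L=np.linalg.norm(ax[:2]); yaw=np.arctan2(ax[1],ax[0])
print('cradle len',L,'w',np.linalg.norm(c[0]-c[1]),'yaw',np.degrees(yaw),'origin',near+ax/L*.085)
p=np.load('top0.npz')['p']
hsv=cv2.cvtColor(p,cv2.COLOR_RGB2HSV)
# mat contents
sub=np.zeros(p.shape[:2],np.uint8); sub[205:275,236:284]=1
notblue=((hsv[...,1]<120)|(hsv[...,0]<100)|(hsv[...,0]>130)).astype(np.uint8)*sub
dark=((hsv[...,2]<70)&(notblue>0)).astype(np.uint8); 
from_=[(118/6+230,127/6+200)]
q=np.array([[109,130],[190,123],[215,345],[131,352]])/6+[230,200]
w=ray('top',q,.039);print(w.round(4),w.mean(0).round(4))
f=(w[0]+w[1])/2-(w[2]+w[3])/2; print('pack len',np.linalg.norm(f),np.degrees(np.arctan2(f[1],f[0])))
lf=ray('top',np.array([[148,100],[180,372]])/6+[230,200],.009);
lf=ray('top',np.array([[147,101],[180,381]])/6+[230,200],.009); d=lf[0]-lf[1];print(lf,np.linalg.norm(d),np.degrees(np.arctan2(d[1],d[0])))
s=telemetry.observe(); print(R.from_quat(s['eef_rot']).as_matrix().round(3))
P=camera_params('wrist');print(P); M=R.from_rotvec(P['rvec']).as_matrix(); print(-M.T@P['tvec'],M.round(3))
for n,uv,z in [('jar',(461,207),.085),('cup',(172,204),.08),('bowl',(333,145),.04)]: print(n,ray('top',uv,z).round(3))
E
```

```text
[[ 0.6781 -0.2062  0.012 ]
 [ 0.6481 -0.296   0.012 ]
 [ 0.4717 -0.2353  0.012 ]
 [ 0.5024 -0.1451  0.012 ]]
cradle len 0.1862858502813605 w 0.09476595157194193 yaw -19.075304227690847 origin [ 0.56735124 -0.21799718  0.012     ]
[[0.5467 0.2118 0.039 ]
 [0.5508 0.1699 0.039 ]
 [0.4363 0.155  0.039 ]
 [0.4323 0.1983 0.039 ]] [0.4915 0.1838 0.039 ]
pack len 0.11531584311811147 7.068019868865174
[[0.56267654 0.19599593 0.009     ]
 [0.41554071 0.17598516 0.009     ]] 0.148490351629714 7.744823721798608
[[ 0.916  0.401 -0.001]
 [ 0.401 -0.916  0.002]
 [ 0.    -0.002 -1.   ]]
{'fx': 292.77066427948273, 'fy': 292.77066427948273, 'cx': 322.397790103425, 'cy': 200.4747626195243, 'rvec': array([-2.44027796,  1.59403628,  0.21383916]), 'tvec': array([-0.5740461 , -0.03442974,  0.37882997])}
[ 0.29070194 -0.50025406  0.37344977] [[ 0.402 -0.916 -0.002]
 [-0.884 -0.388  0.26 ]
 [-0.239 -0.103 -0.966]]
jar [[ 0.597 -0.439  0.085]]
cup [[0.597 0.438 0.08 ]]
bowl [[ 0.79 -0.05  0.04]]
```

```bash
cat >> h.py <<'E'
def down(yaw,tilt=0):
    # tool z down, tool x at world yaw (deg); tilt (deg)>0 : pitch about world horizontal axis = object x end lowered... 
    y=np.radians(yaw); B=R.from_matrix([[np.cos(y),np.sin(y),0],[np.sin(y),-np.cos(y),0],[0,0,-1]])
    return B*R.from_euler('y',tilt,degrees=True)
def plan(pos,rot,N=None,frm=None):
    if frm is None:
        s=telemetry.observe(); p0=np.array(s['tool_pos']); r0=R.from_quat(s['eef_rot'])
    else: p0,r0=frm
    dr=(r0.inv()*rot).as_rotvec(degrees=True); dp=np.array(pos)-p0
    n=N or int(np.ceil(max(np.linalg.norm(dr)/5.5,np.linalg.norm(dp)/.019)))
    print('N',n,'dp',dp.round(4),'dr',dr.round(2))
    for i in range(n):
        r=r0*R.from_rotvec(dr*i/n,degrees=True)
        t=r.inv().apply(dp/n)/.02
        print(i,'t',t.round(2),'r',(dr/n/6).round(3))
E
python3 - <<'E'
from h import *
plan([.585,-.224,.17],down(-19))
E
```

```text
N 25 dp [ 0.3545  0.3022 -0.0318] dr [-1.000e-01  3.000e-02  4.265e+01]
0 t [ 0.89 -0.27  0.06] r [-0.001  0.     0.284]
1 t [ 0.88 -0.3   0.06] r [-0.001  0.     0.284]
2 t [ 0.87 -0.32  0.06] r [-0.001  0.     0.284]
3 t [ 0.86 -0.35  0.06] r [-0.001  0.     0.284]
4 t [ 0.85 -0.37  0.06] r [-0.001  0.     0.284]
5 t [ 0.84 -0.4   0.06] r [-0.001  0.     0.284]
6 t [ 0.83 -0.42  0.06] r [-0.001  0.     0.284]
7 t [ 0.82 -0.45  0.06] r [-0.001  0.     0.284]
8 t [ 0.8  -0.47  0.06] r [-0.001  0.     0.284]
9 t [ 0.79 -0.5   0.06] r [-0.001  0.     0.284]
10 t [ 0.77 -0.52  0.06] r [-0.001  0.     0.284]
11 t [ 0.76 -0.54  0.06] r [-0.001  0.     0.284]
12 t [ 0.74 -0.56  0.06] r [-0.001  0.     0.284]
13 t [ 0.72 -0.59  0.06] r [-0.001  0.     0.284]
14 t [ 0.71 -0.61  0.06] r [-0.001  0.     0.284]
15 t [ 0.69 -0.63  0.06] r [-0.001  0.     0.284]
16 t [ 0.67 -0.65  0.06] r [-0.001  0.     0.284]
17 t [ 0.65 -0.67  0.06] r [-0.001  0.     0.284]
18 t [ 0.63 -0.69  0.06] r [-0.001  0.     0.284]
19 t [ 0.61 -0.71  0.06] r [-0.001  0.     0.284]
20 t [ 0.59 -0.72  0.06] r [-0.001  0.     0.284]
21 t [ 0.57 -0.74  0.06] r [-0.001  0.     0.284]
22 t [ 0.54 -0.76  0.06] r [-0.001  0.     0.284]
23 t [ 0.52 -0.77  0.06] r [-0.001  0.     0.284]
24 t [ 0.5  -0.79  0.06] r [-0.001  0.     0.284]
```

>>> carry_out(
  increments=[
    {"tx": 0.9, "ty": -0.28, "tz": 0.06, "rz": 0.28, "hand": 1},
    {"tx": 0.88, "ty": -0.3, "tz": 0.06, "rz": 0.28},
    {"tx": 0.87, "ty": -0.32, "tz": 0.06, "rz": 0.28},
    {"tx": 0.86, "ty": -0.35, "tz": 0.06, "rz": 0.28},
    {"tx": 0.85, "ty": -0.37, "tz": 0.06, "rz": 0.28},
    {"tx": 0.84, "ty": -0.4, "tz": 0.06, "rz": 0.28},
    {"tx": 0.83, "ty": -0.42, "tz": 0.06, "rz": 0.28},
    {"tx": 0.82, "ty": -0.45, "tz": 0.06, "rz": 0.28},
    {"tx": 0.8, "ty": -0.47, "tz": 0.06, "rz": 0.28},
    {"tx": 0.79, "ty": -0.5, "tz": 0.06, "rz": 0.28},
    {"tx": 0.77, "ty": -0.52, "tz": 0.06, "rz": 0.28},
    {"tx": 0.76, "ty": -0.54, "tz": 0.06, "rz": 0.28},
    {"tx": 0.74, "ty": -0.56, "tz": 0.06, "rz": 0.28},
    {"tx": 0.72, "ty": -0.59, "tz": 0.06, "rz": 0.28},
    {"tx": 0.7, "ty": -0.6, "tz": 0.06, "rz": 0.28},
    {"tx": 0.69, "ty": -0.63, "tz": 0.06, "rz": 0.28},
    {"tx": 0.67, "ty": -0.65, "tz": 0.06, "rz": 0.28},
    {"tx": 0.65, "ty": -0.67, "tz": 0.06, "rz": 0.28},
    {"tx": 0.63, "ty": -0.69, "tz": 0.06, "rz": 0.28},
    {"tx": 0.6, "ty": -0.7, "tz": 0.06, "rz": 0.28},
  ],
)

```text
validation failed for argument at $.in...
```

```bash
python3 - <<'E'
from h import *
print(telemetry.observe()['t'],telemetry.observe()['tool_pos'])
plan([.585,-.224,.17],down(-19))
E
```

```text
0.1 [ 0.23050637 -0.52615732  0.20180623]
N 25 dp [ 0.3545  0.3022 -0.0318] dr [-1.000e-01  3.000e-02  4.265e+01]
0 t [ 0.89 -0.27  0.06] r [-0.001  0.     0.284]
1 t [ 0.88 -0.3   0.06] r [-0.001  0.     0.284]
2 t [ 0.87 -0.32  0.06] r [-0.001  0.     0.284]
3 t [ 0.86 -0.35  0.06] r [-0.001  0.     0.284]
4 t [ 0.85 -0.37  0.06] r [-0.001  0.     0.284]
5 t [ 0.84 -0.4   0.06] r [-0.001  0.     0.284]
6 t [ 0.83 -0.42  0.06] r [-0.001  0.     0.284]
7 t [ 0.82 -0.45  0.06] r [-0.001  0.     0.284]
8 t [ 0.8  -0.47  0.06] r [-0.001  0.     0.284]
9 t [ 0.79 -0.5   0.06] r [-0.001  0.     0.284]
10 t [ 0.77 -0.52  0.06] r [-0.001  0.     0.284]
11 t [ 0.76 -0.54  0.06] r [-0.001  0.     0.284]
12 t [ 0.74 -0.56  0.06] r [-0.001  0.     0.284]
13 t [ 0.72 -0.59  0.06] r [-0.001  0.     0.284]
14 t [ 0.71 -0.61  0.06] r [-0.001  0.     0.284]
15 t [ 0.69 -0.63  0.06] r [-0.001  0.     0.284]
16 t [ 0.67 -0.65  0.06] r [-0.001  0.     0.284]
17 t [ 0.65 -0.67  0.06] r [-0.001  0.     0.284]
18 t [ 0.63 -0.69  0.06] r [-0.001  0.     0.284]
19 t [ 0.61 -0.71  0.06] r [-0.001  0.     0.284]
20 t [ 0.59 -0.72  0.06] r [-0.001  0.     0.284]
21 t [ 0.57 -0.74  0.06] r [-0.001  0.     0.284]
22 t [ 0.54 -0.76  0.06] r [-0.001  0.     0.284]
23 t [ 0.52 -0.77  0.06] r [-0.001  0.     0.284]
24 t [ 0.5  -0.79  0.06] r [-0.001  0.     0.284]
```

>>> carry_out(
  increments=[
    {"hand": 1, "tx": 0.9, "ty": -0.28, "tz": 0.06, "rx": 0, "ry": 0, "rz": 0.28},
    {"hand": 1, "tx": 0.88, "ty": -0.3, "tz": 0.06, "rx": 0, "ry": 0, "rz": 0.28},
    {"hand": 1, "tx": 0.87, "ty": -0.32, "tz": 0.06, "rx": 0, "ry": 0, "rz": 0.28},
    {"hand": 1, "tx": 0.86, "ty": -0.35, "tz": 0.06, "rx": 0, "ry": 0, "rz": 0.28},
  ],
)

```text
t: 0.43
tool_pos: [0.2854, -0.4782, 0.1946]
eef_rot: [0.99, 0.142, -0.002, -0.002]
contact_force: [-0.2, -0.1, 0.1]
width: 0.999
```

>>> carry_out(
  increments=[
    {"hand": 1, "tx": 0.85, "ty": -0.37, "tz": 0.06, "rx": 0, "ry": 0, "rz": 0.28},
    {"hand": 1, "tx": 0.84, "ty": -0.4, "tz": 0.06, "rx": 0, "ry": 0, "rz": 0.28},
    {"hand": 1, "tx": 0.83, "ty": -0.42, "tz": 0.06, "rx": 0, "ry": 0, "rz": 0.28},
    {"hand": 1, "tx": 0.82, "ty": -0.45, "tz": 0.06, "rx": 0, "ry": 0, "rz": 0.28},
    {"hand": 1, "tx": 0.8, "ty": -0.47, "tz": 0.06, "rx": 0, "ry": 0, "rz": 0.28},
    {"hand": 1, "tx": 0.79, "ty": -0.5, "tz": 0.06, "rx": 0, "ry": 0, "rz": 0.28},
    {"hand": 1, "tx": 0.77, "ty": -0.52, "tz": 0.06, "rx": 0, "ry": 0, "rz": 0.28},
    {"hand": 1, "tx": 0.76, "ty": -0.54, "tz": 0.06, "rx": 0, "ry": 0, "rz": 0.28},
    {"hand": 1, "tx": 0.74, "ty": -0.56, "tz": 0.06, "rx": 0, "ry": 0, "rz": 0.28},
    {"hand": 1, "tx": 0.72, "ty": -0.59, "tz": 0.06, "rx": 0, "ry": 0, "rz": 0.28},
    {"hand": 1, "tx": 0.7, "ty": -0.6, "tz": 0.06, "rx": 0, "ry": 0, "rz": 0.28},
    {"hand": 1, "tx": 0.69, "ty": -0.63, "tz": 0.06, "rx": 0, "ry": 0, "rz": 0.28},
    {"hand": 1, "tx": 0.67, "ty": -0.65, "tz": 0.06, "rx": 0, "ry": 0, "rz": 0.28},
    {"hand": 1, "tx": 0.65, "ty": -0.67, "tz": 0.06, "rx": 0, "ry": 0, "rz": 0.28},
    {"hand": 1, "tx": 0.63, "ty": -0.69, "tz": 0.06, "rx": 0, "ry": 0, "rz": 0.28},
    {"hand": 1, "tx": 0.6, "ty": -0.7, "tz": 0.06, "rx": 0, "ry": 0, "rz": 0.28},
    {"hand": 1, "tx": 0.6, "ty": -0.7, "tz": 0.06, "rx": 0, "ry": 0, "rz": 0.28},
    {"hand": 1, "tx": 0.57, "ty": -0.74, "tz": 0.06, "rx": 0, "ry": 0, "rz": 0.28},
    {"hand": 1, "tx": 0.54, "ty": -0.76, "tz": 0.06, "rx": 0, "ry": 0, "rz": 0.28},
    {"hand": 1, "tx": 0, "ty": 0, "tz": 0, "rx": 0, "ry": 0, "rz": 0},
  ],
)

```text
t: 2.1
tool_pos: [0.5685, -0.2339, 0.1599]
eef_rot: [0.989, -0.15, -0.01, -0.008]
contact_force: [-0.3, 0.3, 0.5]
width: 1.003
```

```bash
python3 - <<'E'
from h import *
import json
P=camera_params('wrist')
p,d=camera('wrist'); cv2.imwrite('pics/w1.png',p[:,:,::-1]); np.savez('w1.npz',p=p,d=d,P=P)
print(telemetry.observe()['tool_pos'],P)
E
```

```text
[ 0.5670661  -0.23491857  0.15987254] {'fx': 292.77066427948273, 'fy': 292.77066427948273, 'cx': 322.397790103425, 'cy': 200.4747626195243, 'rvec': array([-1.75984013,  2.38286953,  0.3561852 ]), 'tvec': array([-0.05291967,  0.56066671,  0.50982253])}
```

View pics/w1.png

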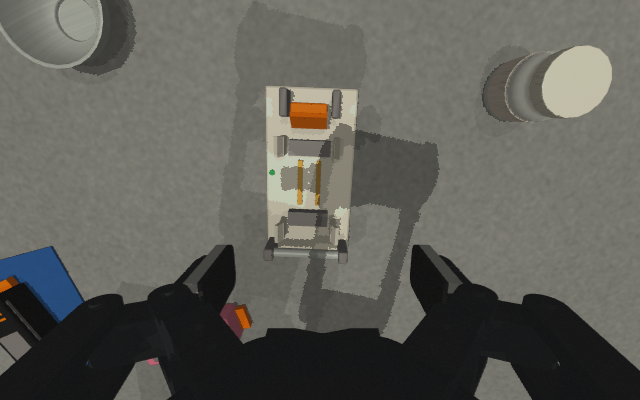

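```bash
python3 - <<'E'
import cv2,numpy as np
p=np.load('w1.npz',allow_pickle=True)['p'][:,:,::-1]
cv2.imwrite('pics/w1c.png',cv2.resize(p[75:275,250:375],None,fx=3,fy=3,interpolation=2))
E
```

```text
(no output)
```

View pics/w1c.png

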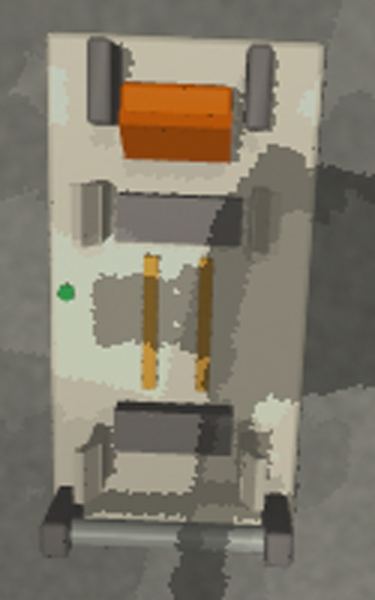

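```bash
python3 - <<'E'
from h import *
P=np.load('w1.npz',allow_pickle=True)['P'].item()
def m(pts,z): return ray('wrist',np.array(pts)/3+[250,75]-0.33,z,P)[:,:2]
base=m([(48,33),(323,43)],.012); rail=m([(72,534),(263,541)],.0385); hook=m([(123,159),(231,161)],.0355)
pf=m([(117,194),(242,197)],.024); pn=m([(117,241),(242,245)],.024)
n1=m([(115,413),(232,416)],.024); n2=m([(115,450),(232,454)],.024)
el=m([(48,33),(56,490)],.012);er=m([(323,43),(299,500)],.012)
for e in(el,er): d=e[0]-e[1];print('edge yaw',np.degrees(np.arctan2(d[1],d[0])))
for n,q in dict(base=base,rail=rail,hook=hook,pf=pf,pn=pn,n1=n1,n2=n2).items():
    d=q[0]-q[1]; print(n,q.round(4).tolist(),np.linalg.norm(d).round(4),'yaw',np.degrees(np.arctan2(d[1],d[0]))-90)
C=[(base.mean(0),.105),(rail.mean(0),-.068),(hook.mean(0),.0655),(pf.mean(0),.052),(pn.mean(0),.036),(n1.mean(0),-.026),(n2.mean(0),-.042)]
A=np.array([c[0] for c in C]);x=np.array([c[1] for c in C])
G=np.c_[x,np.ones(len(x))]; s,_,_,_=np.linalg.lstsq(G,A,rcond=None); print('fit origin',s[1],'yaw',np.degrees(np.arctan2(s[0][1],s[0][0])),'scale',np.linalg.norm(s[0])); print((A-G@s).round(4))
D=np.load('w1.npz',allow_pickle=True)['d']
print(D[240,266:272],D[130,280:285])
E
```

```text
edge yaw -19.289359561931228
edge yaw -18.50109144694769
base [[0.6793, -0.2057], [0.6486, -0.2938]] 0.0933 yaw -19.240161331951455
rail [[0.512, -0.1587], [0.4891, -0.2248]] 0.07 yaw -19.122154890424227
hook [[0.6326, -0.2195], [0.6216, -0.253]] 0.0352 yaw -18.218137349143404
pf [[0.6221, -0.2123], [0.6085, -0.253]] 0.0428 yaw -18.50647474871036
pn [[0.607, -0.2071], [0.5928, -0.2482]] 0.0435 yaw -18.940476143676577
n1 [[0.5475, -0.1857], [0.5338, -0.2266]] 0.0431 yaw -18.493938747251633
n2 [[0.5337, -0.1809], [0.5195, -0.2222]] 0.0437 yaw -18.99762172697963
fit origin [ 0.56548794 -0.2149865 ] yaw -19.458710899365705 scale 1.0011163217437222
[[-0.0007  0.0002]
 [-0.0008  0.0006]
 [-0.0002  0.0006]
 [ 0.0008 -0.0003]
 [ 0.0004 -0.0007]
 [-0.0003  0.0002]
 [ 0.0008 -0.0006]]
[0.35863668 0.35880786 0.33252633 0.3336564  0.33320174 0.33261168] [0.31027958 0.30978927 0.3091972  0.30974844 0.31001246]
```

The wrist view shows the cradle clearly, with the rail ends at (274,253) and (337,255) and the latch at (309,115). I get origin (0.5655,-0.215) and yaw -19°. Now to view the pack the same way.

```bash
python3 - <<'E'
from h import *
plan([.499,.185,.162],down(7.5))
E
```

```text
N 23 dp [-0.0681  0.4199  0.0021] dr [ -0.98   1.19 -24.69]
0 t [-0.41 -0.83  0.02] r [-0.007  0.009 -0.179]
1 t [-0.4  -0.84  0.01] r [-0.007  0.009 -0.179]
2 t [-0.38 -0.84  0.01] r [-0.007  0.009 -0.179]
3 t [-0.36 -0.85  0.01] r [-0.007  0.009 -0.179]
4 t [-0.35 -0.86  0.01] r [-0.007  0.009 -0.179]
5 t [-0.33 -0.86  0.01] r [-0.007  0.009 -0.179]
6 t [-0.32 -0.87  0.01] r [-0.007  0.009 -0.179]
7 t [-0.3  -0.87  0.01] r [-0.007  0.009 -0.179]
8 t [-0.28 -0.88  0.01] r [-0.007  0.009 -0.179]
9 t [-0.27 -0.89  0.01] r [-0.007  0.009 -0.179]
10 t [-0.25 -0.89  0.01] r [-0.007  0.009 -0.179]
11 t [-0.23 -0.89  0.  ] r [-0.007  0.009 -0.179]
12 t [-0.22 -0.9   0.  ] r [-0.007  0.009 -0.179]
13 t [-0.2 -0.9  0. ] r [-0.007  0.009 -0.179]
14 t [-0.18 -0.91  0.  ] r [-0.007  0.009 -0.179]
15 t [-0.17 -0.91  0.  ] r [-0.007  0.009 -0.179]
16 t [-0.15 -0.91  0.  ] r [-0.007  0.009 -0.179]
17 t [-0.13 -0.92 -0.  ] r [-0.007  0.009 -0.179]
18 t [-0.11 -0.92 -0.  ] r [-0.007  0.009 -0.179]
19 t [-0.1  -0.92 -0.  ] r [-0.007  0.009 -0.179]
20 t [-0.08 -0.92 -0.  ] r [-0.007  0.009 -0.179]
21 t [-0.06 -0.92 -0.  ] r [-0.007  0.009 -0.179]
22 t [-0.04 -0.92 -0.  ] r [-0.007  0.009 -0.179]
```

>>> carry_out(
  increments=[
    {"hand": 1, "tx": -0.41, "ty": -0.83, "tz": 0, "rx": 0, "ry": 0, "rz": -0.18},
    {"hand": 1, "tx": -0.4, "ty": -0.84, "tz": 0, "rx": 0, "ry": 0, "rz": -0.18},
    {"hand": 1, "tx": -0.38, "ty": -0.84, "tz": 0, "rx": 0, "ry": 0, "rz": -0.18},
    {"hand": 1, "tx": -0.36, "ty": -0.85, "tz": 0, "rx": 0, "ry": 0, "rz": -0.18},
    {"hand": 1, "tx": -0.35, "ty": -0.86, "tz": 0, "rx": 0, "ry": 0, "rz": -0.18},
    {"hand": 1, "tx": -0.33, "ty": -0.86, "tz": 0, "rx": 0, "ry": 0, "rz": -0.18},
    {"hand": 1, "tx": -0.32, "ty": -0.87, "tz": 0, "rx": 0, "ry": 0, "rz": -0.18},
    {"hand": 1, "tx": -0.3, "ty": -0.87, "tz": 0, "rx": 0, "ry": 0, "rz": -0.18},
    {"hand": 1, "tx": -0.28, "ty": -0.88, "tz": 0, "rx": 0, "ry": 0, "rz": -0.18},
    {"hand": 1, "tx": -0.27, "ty": -0.89, "tz": 0, "rx": 0, "ry": 0, "rz": -0.18},
    {"hand": 1, "tx": -0.25, "ty": -0.89, "tz": 0, "rx": 0, "ry": 0, "rz": -0.18},
    {"hand": 1, "tx": -0.23, "ty": -0.89, "tz": 0, "rx": 0, "ry": 0, "rz": -0.18},
    {"hand": 1, "tx": -0.22, "ty": -0.9, "tz": 0, "rx": 0, "ry": 0, "rz": -0.18},
    {"hand": 1, "tx": -0.2, "ty": -0.9, "tz": 0, "rx": 0, "ry": 0, "rz": -0.18},
    {"hand": 1, "tx": -0.18, "ty": -0.91, "tz": 0, "rx": 0, "ry": 0, "rz": -0.18},
    {"hand": 1, "tx": -0.17, "ty": -0.91, "tz": 0, "rx": 0, "ry": 0, "rz": -0.18},
    {"hand": 1, "tx": -0.15, "ty": -0.91, "tz": 0, "rx": 0, "ry": 0, "rz": -0.18},
    {"hand": 1, "tx": -0.13, "ty": -0.92, "tz": 0, "rx": 0, "ry": 0, "rz": -0.18},
    {"hand": 1, "tx": -0.11, "ty": -0.92, "tz": 0, "rx": 0, "ry": 0, "rz": -0.18},
    {"hand": 1, "tx": -0.1, "ty": -0.92, "tz": 0, "rx": 0, "ry": 0, "rz": -0.18},
  ],
)

```text
t: 3.82
tool_pos: [0.4777, 0.1466, 0.1686]
eef_rot: [0.998, 0.053, -0.013, -0.007]
contact_force: [-0.9, -0.0, 0.1]
width: 1.001
```

```bash
python3 - <<'E'
from h import *
plan([.499,.185,.162],down(7.5))
E
```

```text
N 3 dp [ 0.0213  0.0384 -0.0066] dr [-0.92  1.43 -1.42]
0 t [ 0.42 -0.6   0.11] r [-0.051  0.08  -0.079]
1 t [ 0.43 -0.59  0.11] r [-0.051  0.08  -0.079]
2 t [ 0.43 -0.59  0.11] r [-0.051  0.08  -0.079]
```

>>> carry_out(
  increments=[
    {"hand": 1, "tx": 0.43, "ty": -0.6, "tz": 0.1, "rx": -0.05, "ry": 0.08, "rz": -0.08},
    {"hand": 1, "tx": 0.43, "ty": -0.6, "tz": 0.1, "rx": -0.05, "ry": 0.08, "rz": -0.08},
    {"hand": 1, "tx": 0.43, "ty": -0.6, "tz": 0.1, "rx": -0.05, "ry": 0.08, "rz": -0.08},
    {"hand": 1, "tx": 0, "ty": 0, "tz": 0, "rx": 0, "ry": 0, "rz": 0},
  ],
)

```text
t: 4.15
tool_pos: [0.4933, 0.1905, 0.1638]
eef_rot: [0.998, 0.07, 0.001, -0.0]
contact_force: [0.0, 0.5, 0.3]
width: 0.999
```

```bash
python3 - <<'E'
from h import *
P=camera_params('wrist')
p,d=camera('wrist'); cv2.imwrite('pics/w2.png',p[:,:,::-1]); np.savez('w2.npz',p=p,d=d,P=P)
s=telemetry.observe();print(s['tool_pos'],R.from_quat(s['eef_rot']).as_matrix().round(4))
x=proj('wrist',[.491,.184,.03],P)[0].astype(int);print(x)
cv2.imwrite('pics/w2c.png',cv2.resize(p[max(0,x[1]-100):x[1]+100,x[0]-65:x[0]+65,::-1],None,fx=3,fy=3,interpolation=2)); print(x[0]-65,x[1]-100)
E
```

```text
[0.49244279 0.18929226 0.16383596] [[ 9.902e-01  1.397e-01 -2.000e-04]
 [ 1.397e-01 -9.902e-01 -4.000e-04]
 [-2.000e-04  4.000e-04 -1.000e+00]]
[328 188]
263 88
```

View pics/w2.png

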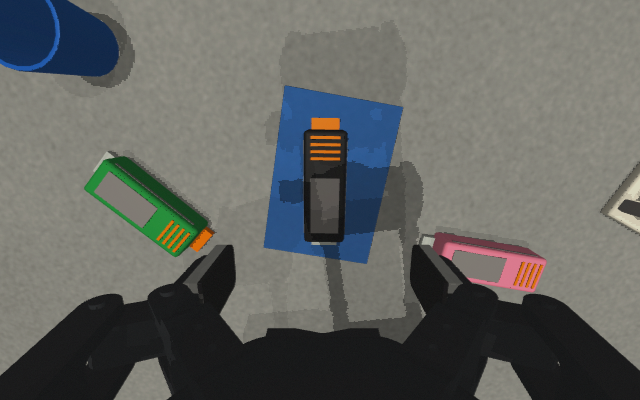

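View pics/w2c.png

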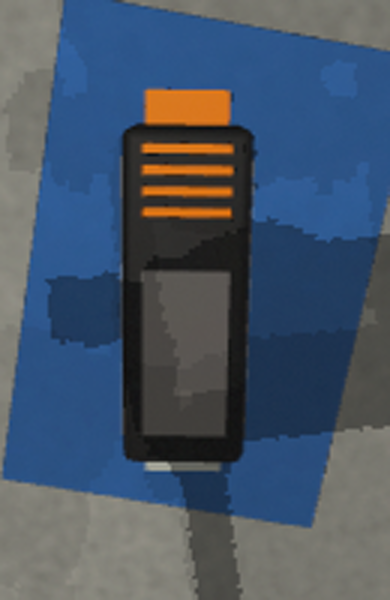

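The black pack is centred in the wrist view at (325,186), between the green and pink look-alikes. Its foot tip is at (326,118) and its lip end at (324,243).

```bash
python3 - <<'E'
from h import *
P=np.load('w2.npz',allow_pickle=True)['P'].item()
def m(pts,z): return ray('wrist',np.array(pts)/3+[263,88]-.33,z,P)[:,:2]
t=m([(123,127),(254,127),(243,461),(125,461)],.039); f=m([(146,90),(231,90)],.013)
lab=m([(142,271),(231,271),(230,437),(141,437)],.039)
print(t.round(4)); d=(t[0]+t[1]-t[2]-t[3])/2; print(t.mean(0),np.linalg.norm(d),np.linalg.norm(t[0]-t[1]),np.linalg.norm(t[2]-t[3]),np.degrees(np.arctan2(d[1],d[0])))
for e in (lab[0]-lab[3],lab[1]-lab[2],f.mean(0)-t.mean(0), f.mean(0)-(lab.mean(0))): print('yaw',np.degrees(np.arctan2(e[1],e[0])))
print('foot',f,np.linalg.norm(f.mean(0)-t.mean(0)))
D=np.load('w2.npz',allow_pickle=True)['d']; print(D[180,320:330])
E
```

```text
[[0.5478 0.2169]
 [0.5538 0.1744]
 [0.4369 0.1592]
 [0.4308 0.2016]]
[0.49231195 0.18800413] 0.1179563208580686 0.04300516281424426 0.04284598432448106 7.4387339601759
yaw 7.1058474853250155
yaw 8.61088827700673
yaw 7.3844768221348165
yaw 7.524618907031074
foot [[0.56063098 0.211999  ]
 [0.564849   0.18226446]] 0.07101705556384233
[0.3009017  0.3024169  0.30057225 0.30021563 0.29958642 0.3020427
 0.29929096 0.3010331  0.29957902 0.2994115 ]
```

```bash
python3 - <<'E'
from h import *
plan([.492,.188,.04],down(7.6))
E
```

```text
N 7 dp [-0.0004 -0.0013 -0.1238] dr [0.02 0.01 0.43]
0 t [-0.    0.01  0.88] r [0.   0.   0.01]
1 t [-0.    0.01  0.88] r [0.   0.   0.01]
2 t [-0.    0.01  0.88] r [0.   0.   0.01]
3 t [-0.    0.01  0.88] r [0.   0.   0.01]
4 t [-0.    0.01  0.88] r [0.   0.   0.01]
5 t [-0.    0.01  0.88] r [0.   0.   0.01]
6 t [-0.    0.01  0.88] r [0.   0.   0.01]
```

>>> carry_out(
  increments=[
    {"hand": 1, "tx": 0, "ty": 0, "tz": 0.8, "rx": 0, "ry": 0, "rz": 0},
    {"hand": 1, "tx": 0, "ty": 0, "tz": 0.9, "rx": 0, "ry": 0, "rz": 0},
    {"hand": 1, "tx": 0, "ty": 0, "tz": 0.9, "rx": 0, "ry": 0, "rz": 0},
    {"hand": 1, "tx": 0, "ty": 0, "tz": 0.9, "rx": 0, "ry": 0, "rz": 0},
    {"hand": 1, "tx": 0, "ty": 0, "tz": 0.9, "rx": 0, "ry": 0, "rz": 0},
    {"hand": 1, "tx": 0, "ty": 0, "tz": 0.9, "rx": 0, "ry": 0, "rz": 0},
    {"hand": 1, "tx": 0, "ty": 0, "tz": 0.5, "rx": 0, "ry": 0, "rz": 0},
  ],
)

```text
t: 4.78
tool_pos: [0.4895, 0.1843, 0.0492]
eef_rot: [0.997, 0.071, 0.003, 0.002]
contact_force: [-0.0, -0.6, 0.4]
width: 1.001
```

```bash
python3 - <<'E'
from h import *
plan([.492,.188,.022],down(7.6))
E
```

```text
N 2 dp [ 0.0025  0.0037 -0.0272] dr [ 0.23 -0.36  0.57]
0 t [ 0.07 -0.09  0.68] r [ 0.019 -0.03   0.047]
1 t [ 0.07 -0.08  0.68] r [ 0.019 -0.03   0.047]
```

>>> carry_out(
  increments=[
    {"hand": 1, "tx": 0.06, "ty": -0.09, "tz": 0.6, "rx": 0.02, "ry": -0.03, "rz": 0.05},
    {"hand": 1, "tx": 0.06, "ty": -0.09, "tz": 0.55, "rx": 0.02, "ry": -0.03, "rz": 0.05},
    {"hand": 1, "tx": 0, "ty": 0, "tz": 0, "rx": 0, "ry": 0, "rz": 0},
  ],
)

```text
t: 5.03
tool_pos: [0.4872, 0.1848, 0.0237]
eef_rot: [0.998, 0.065, -0.003, 0.001]
contact_force: [-0.6, 0.2, -0.3]
width: 0.999
```

```bash
python3 - <<'E'
from h import *
plan([.492,.188,.022],down(7.6))
E
```

```text
N 1 dp [ 0.0048  0.0032 -0.0017] dr [ 0.1   0.38 -0.12]
0 t [ 0.26 -0.13  0.08] r [ 0.016  0.064 -0.019]
```

>>> carry_out(
  increments=[
    {"hand": 1, "tx": 0.26, "ty": -0.13, "tz": 0.08, "rx": 0.02, "ry": 0.06, "rz": -0.02},
    {"hand": 1, "tx": 0, "ty": 0, "tz": 0, "rx": 0, "ry": 0, "rz": 0},
  ],
)

```text
t: 5.2
tool_pos: [0.4918, 0.1874, 0.0222]
eef_rot: [0.998, 0.066, -0.0, -0.0]
contact_force: [0.6, 0.3, 0.1]
width: 1.0
```

```bash
python3 - <<'E'
from h import *
plan([.492,.188,.022],down(7.6))
print(telemetry.observe()['dq'].round(4))
E
```

```text
N 1 dp [ 0.0002  0.0006 -0.0002] dr [-0.01  0.03 -0.01]
0 t [ 0.01 -0.03  0.01] r [-0.001  0.005 -0.002]
[-0.0089 -0.0173  0.0064 -0.009   0.0279 -0.0023]
```

Aligned, so I'll close the gripper.

>>> carry_out(
  increments=[
    {"hand": -1, "tx": 0, "ty": 0, "tz": 0, "rx": 0, "ry": 0, "rz": 0},
    {"hand": -1, "tx": 0, "ty": 0, "tz": 0, "rx": 0, "ry": 0, "rz": 0},
    {"hand": -1, "tx": 0, "ty": 0, "tz": 0, "rx": 0, "ry": 0, "rz": 0},
    {"hand": -1, "tx": 0, "ty": 0, "tz": 0, "rx": 0, "ry": 0, "rz": 0},
    {"hand": -1, "tx": 0, "ty": 0, "tz": 0, "rx": 0, "ry": 0, "rz": 0},
    {"hand": -1, "tx": 0, "ty": 0, "tz": 0, "rx": 0, "ry": 0, "rz": 0},
  ],
  grip_force=80,
)

```text
t: 5.7
tool_pos: [0.4941, 0.1879, 0.0253]
eef_rot: [0.998, 0.067, 0.003, -0.0]
contact_force: [-0.6, 0.0, -0.1]
width: 0.144
```

```bash
python3 - <<'E'
from h import *
s=telemetry.observe(); print(s['tool_pos'],s['contact_force'],s['width']); plan([.492,.188,.022],down(7.6))
E
```

```text
[0.49406367 0.18785792 0.02527662] [-0.58935085  0.04960838 -0.14871815] 0.14420973453914224
N 1 dp [-0.0021  0.0001 -0.0033] dr [-0.02 -0.32  0.03]
0 t [-0.1  -0.02  0.16] r [-0.004 -0.053  0.006]
```

```bash
python3 - <<'E'
from h import *
P=camera_params('wrist')
p,d=camera('wrist'); cv2.imwrite('pics/w3.png',p[:,:,::-1]); np.savez('w3.npz',p=p,d=d,P=P)
s=telemetry.observe();print(s['tool_pos'],s['width'])
E
```

```text
[0.49408406 0.18784686 0.02525961] 0.05786066622738115
```

View pics/w3.png

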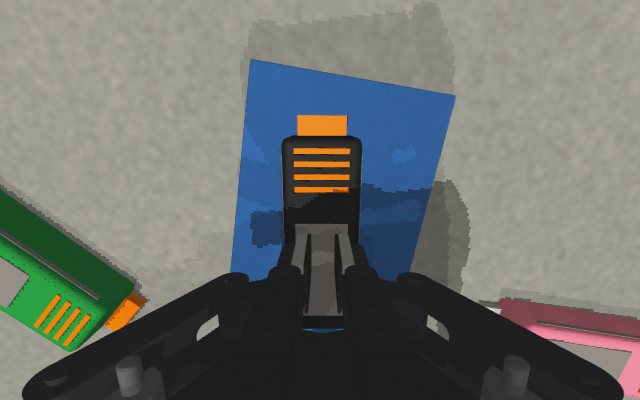

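```bash
python3 - <<'E'
from h import *
z=np.load('w3.npz',allow_pickle=True);p=z['p'];d=z['d'];P=z['P'].item()
cv2.imwrite('pics/w3c.png',cv2.resize(p[200:340,220:420,::-1],None,fx=4,fy=4,interpolation=2))
M=R.from_rotvec(P['rvec']).as_matrix();c=-M.T@P['tvec'];print(c)
for r in (160,210,240,260,280,300,315,325,340):
  o=[]
  for u in range(250,400,10):
    q=np.array([(u-P['cx'])/P['fx'],(r-P['cy'])/P['fy'],1])*d[r,u]; o.append((M.T@q+c)[2])
  print(r,(np.array(o)*1000).round().astype(int))
E
```

```text
[0.55818773 0.19619998 0.1972584 ]
160 [ 4  3  4  3 40 39 40 40 40 39 39 38  4  4  3]
210 [ 3  3  3  3 39 39 39 40 40 39 40  3  3  2  3]
240 [ 4  4  3  4 39 66 64 40 40 66 39  3  3  3  4]
260 [ 3  4  4 80 80 87 65 40 40 88 87 79  2  4  3]
280 [  3  97 106 104 105 104  69  40  39  91 105 105 106  96   4]
300 [108 125 125 124 124 101  40  40  40  92 124 125 124 124 124]
315 [131 131 131 132 131 102  40  40  41  38 197 132 131 131 130]
325 [135 135 136 135 133 103  40 197  39  39 125 135 135 135 135]
340 [141 140 140 140 140 133 133 133 132 134 133 140 140 140 140]
```

View pics/w3c.png

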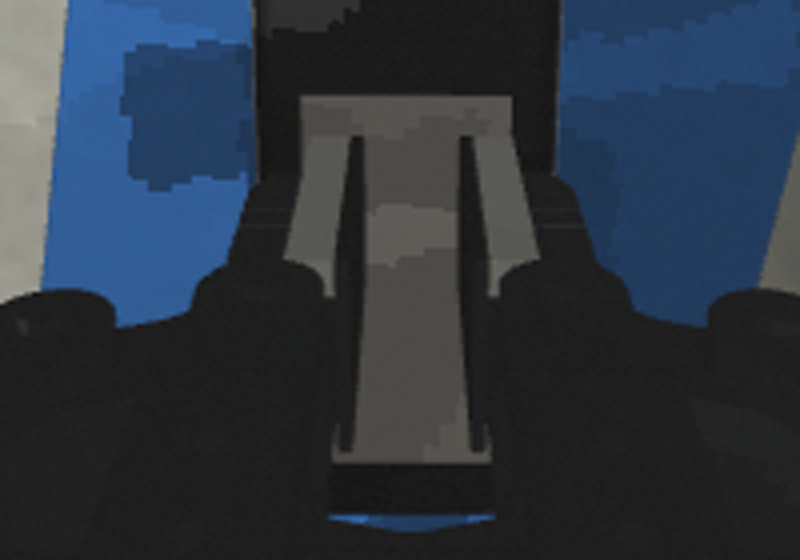

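```bash
python3 - <<'E'
from h import *
z=np.load('w2.npz',allow_pickle=True);d=z['d'];P=z['P'].item()
M=R.from_rotvec(P['rvec']).as_matrix();c=-M.T@P['tvec'];print(c)
def X(u,r):
    return M.T@(np.array([(u-P['cx'])/P['fx'],(r-P['cy'])/P['fy'],1])*d[r,u])+c
for u,r in [(225,250),(230,250),(205,262),(190,290),(420,250),(415,250)]: print(u,r,(X(u,r)*1000).round(), d[r,u])
p,dd=camera('scene'); cv2.imwrite('pics/s3.png',cv2.resize(p[60:260,200:420,::-1],None,fx=3.6,fy=3,interpolation=2)); np.savez('s3.npz',p=p,d=dd)
s=telemetry.observe();print(s)
E
```

```text
[0.55806043 0.1993725  0.33547774]
225 250 [498. 235. 216.] 0.12983353
230 250 [496. 234. 211.] 0.13477607
205 262 [497. 239. 228.] 0.117971525
190 290 [498. 236. 249.] 0.09762682
420 250 [510. 149. 217.] 0.12888125
415 250 [508. 149. 211.] 0.13503166
{'t': 5.8, 'joint_positions': array([ 2.31748556e-01,  3.67667298e-01,  1.86356148e+00, -2.23008476e-04,
        9.05001544e-01,  1.66952131e+00]), 'dq': array([-1.73569578e-03,  3.29716773e-03,  8.04020055e-04, -2.46804885e-05,
        8.38403813e-04,  1.17538754e-03]), 'joint_efforts': array([ 2.86793147e-03, -4.08070064e+01, -1.82609832e+01, -7.58029582e-04,
       -2.80760560e-02, -2.33864048e-04]), 'tool_pos': array([0.49401771, 0.18781795, 0.02519491]), 'eef_rot': array([ 9.97780752e-01,  6.65310047e-02,  2.65909672e-03, -3.54335932e-04]), 'contact_force': array([ 1.05552176,  0.24223025, -0.46074866]), 'ft_torque': array([-0.00191736,  0.00631553, -0.02520572]), 'width': 0.005989774766379306}
```

View pics/s3.png

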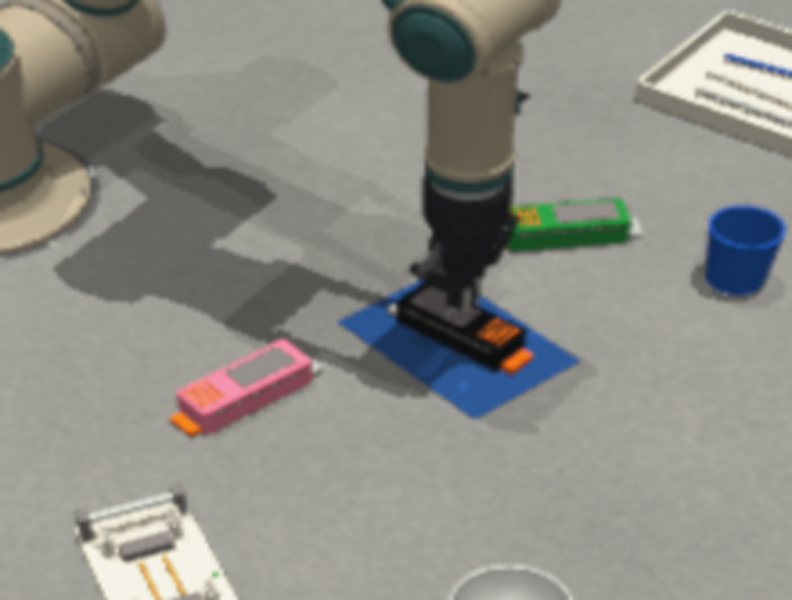

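The fingers closed above the pack: depth puts them at z ≈ 65 mm although the reported TCP is at 25 mm. The pack hasn't moved (its top edge is still at row 137). I'll measure the true fingertip position relative to the reported TCP before trying again.

```bash
python3 - <<'E'
from h import *
P=camera_params('wrist');s=telemetry.observe();T=np.array(s['tool_pos'])
p,d=camera('wrist'); np.savez('w4.npz',p=p,d=d,P=P)
cv2.imwrite('pics/w4c.png',cv2.resize(p[180:340,240:400,::-1],None,fx=3.7,fy=3.7,interpolation=0))
M=R.from_rotvec(P['rvec']).as_matrix();c=-M.T@P['tvec'];Rt=R.from_quat(s['eef_rot'])
v,u=np.mgrid[0:400,0:640]
X=np.stack([(u-P['cx'])/P['fx'],(v-P['cy'])/P['fy'],np.ones_like(u)],-1)*d[...,None]
W=X@M+c; L=(W-T)@Rt.as_matrix()
for r in range(225,300,6): print(r,[tuple((L[r,q]*1000).round().astype(int)) for q in range(304,344,6)])
E
```

```text
225 [(np.int64(9), np.int64(-10), np.int64(-14)), (np.int64(9), np.int64(-7), np.int64(-15)), (np.int64(9), np.int64(-4), np.int64(-14)), (np.int64(9), np.int64(0), np.int64(-14)), (np.int64(9), np.int64(3), np.int64(-14)), (np.int64(9), np.int64(7), np.int64(-15)), (np.int64(9), np.int64(10), np.int64(-14))]
231 [(np.int64(5), np.int64(-10), np.int64(-15)), (np.int64(5), np.int64(-7), np.int64(-14)), (np.int64(5), np.int64(-4), np.int64(-14)), (np.int64(5), np.int64(0), np.int64(-14)), (np.int64(5), np.int64(3), np.int64(-15)), (np.int64(5), np.int64(7), np.int64(-14)), (np.int64(5), np.int64(10), np.int64(-14))]
237 [(np.int64(2), np.int64(-10), np.int64(-15)), (np.int64(11), np.int64(-6), np.int64(-37)), (np.int64(11), np.int64(-3), np.int64(-38)), (np.int64(11), np.int64(0), np.int64(-37)), (np.int64(11), np.int64(3), np.int64(-37)), (np.int64(10), np.int64(6), np.int64(-37)), (np.int64(1), np.int64(10), np.int64(-14))]
243 [(np.int64(-2), np.int64(-11), np.int64(-15)), (np.int64(11), np.int64(-6), np.int64(-44)), (np.int64(10), np.int64(-3), np.int64(-44)), (np.int64(11), np.int
[... 2282 characters left out ...]
np.int64(4), np.int64(-82)), (np.int64(11), np.int64(6), np.int64(-82))]
291 [(np.int64(11), np.int64(-6), np.int64(-86)), (np.int64(12), np.int64(-4), np.int64(-86)), (np.int64(5), np.int64(-2), np.int64(-76)), (np.int64(-1), np.int64(0), np.int64(-66)), (np.int64(5), np.int64(2), np.int64(-76)), (np.int64(12), np.int64(4), np.int64(-86)), (np.int64(12), np.int64(6), np.int64(-87))]
297 [(np.int64(17), np.int64(-5), np.int64(-97)), (np.int64(14), np.int64(-4), np.int64(-93)), (np.int64(2), np.int64(-2), np.int64(-76)), (np.int64(-3), np.int64(0), np.int64(-67)), (np.int64(2), np.int64(2), np.int64(-75)), (np.int64(13), np.int64(4), np.int64(-91)), (np.int64(17), np.int64(5), np.int64(-98))]
```

View pics/w4c.png

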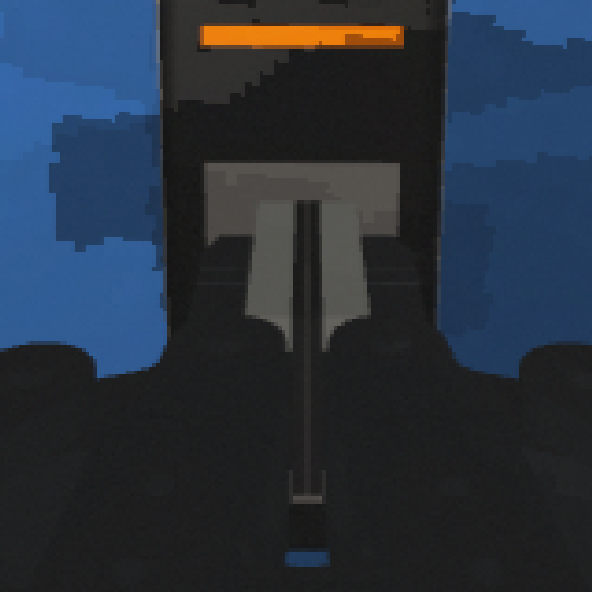

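The shut fingertip is really about 34 mm behind the reported TCP, where the description puts it 11 mm ahead. So the true tool sits about 45 mm farther back along tool z, and x and y agree. I'll reopen, then descend using that correction and stop to check on the way.

>>> carry_out(
  increments=[
    {"hand": 1, "tx": 0, "ty": 0, "tz": 0, "rx": 0, "ry": 0, "rz": 0},
    {"hand": 1, "tx": 0, "ty": 0, "tz": 0, "rx": 0, "ry": 0, "rz": 0},
    {"hand": 1, "tx": 0, "ty": 0, "tz": 0, "rx": 0, "ry": 0, "rz": 0},
    {"hand": 1, "tx": 0, "ty": 0, "tz": 0, "rx": 0, "ry": 0, "rz": 0},
    {"hand": 1, "tx": 0, "ty": 0, "tz": 0, "rx": 0, "ry": 0, "rz": 0},
    {"hand": 1, "tx": 0, "ty": 0, "tz": 0, "rx": 0, "ry": 0, "rz": 0},
    {"hand": 1, "tx": 0, "ty": 0, "tz": 0, "rx": 0, "ry": 0, "rz": 0},
    {"hand": 1, "tx": -0.05, "ty": 0, "tz": 0.5, "rx": 0, "ry": -0.05, "rz": 0},
    {"hand": 1, "tx": -0.05, "ty": 0, "tz": 0.5, "rx": 0, "ry": 0, "rz": 0},
  ],
)

```text
t: 6.6
tool_pos: [0.4938, 0.188, 0.0057]
eef_rot: [0.998, 0.067, 0.002, -0.001]
contact_force: [0.5, -0.6, -1.2]
width: 0.996
```

```bash
python3 - <<'E'
from h import *
P=camera_params('wrist');s=telemetry.observe()
p,d=camera('wrist'); cv2.imwrite('pics/w5.png',p[:,:,::-1])
print(s['tool_pos'],s['width'],s['contact_force']); plan([.492,.188,-.024],down(7.6))
E
```

```text
[0.49380673 0.18802766 0.00570452] 0.9961187205412173 [ 0.53766387 -0.55071988 -1.16117252]
N 2 dp [-0.      0.0004 -0.0278] dr [-0.02 -0.01  0.03]
0 t [ 0.   -0.01  0.7 ] r [-0.002 -0.001  0.003]
1 t [ 0.   -0.01  0.7 ] r [-0.002 -0.001  0.003]
```

View pics/w5.png

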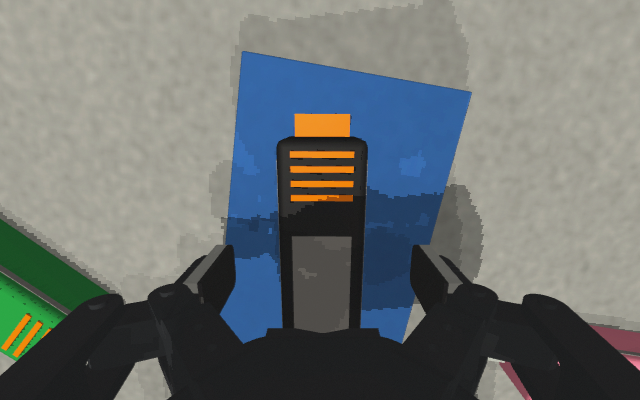

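The pack sits midway between the open fingers, which are at columns 235 and 410 with the pack spanning 278 to 367. Continuing down.

>>> carry_out(
  increments=[
    {"hand": 1, "tx": 0, "ty": -0.01, "tz": 0.6, "rx": 0, "ry": 0, "rz": 0},
    {"hand": 1, "tx": 0, "ty": -0.01, "tz": 0.5, "rx": 0, "ry": 0, "rz": 0},
    {"hand": 1, "tx": 0, "ty": 0, "tz": 0.2, "rx": 0, "ry": 0, "rz": 0},
    {"hand": 1, "tx": 0, "ty": 0, "tz": 0, "rx": 0, "ry": 0, "rz": 0},
  ],
)

```text
t: 6.98
tool_pos: [0.4906, 0.1877, -0.0253]
eef_rot: [0.998, 0.067, -0.002, 0.0]
contact_force: [-0.4, -0.3, 0.0]
width: 1.004
```

```bash
python3 - <<'E'
from h import *
s=telemetry.observe()
print(s['tool_pos'],s['width'],s['contact_force']); plan([.492,.188,-.024],down(7.6))
E
```

```text
[ 0.49058302  0.18767173 -0.02526973] 1.0042373507139581 [-0.36872433 -0.2560097   0.02882757]
N 1 dp [0.0014 0.0003 0.0013] dr [-0.01  0.21  0.03]
0 t [ 0.07 -0.01 -0.06] r [-0.001  0.035  0.005]
```

>>> carry_out(
  increments=[
    {"hand": -1, "tx": 0.05, "ty": 0, "tz": 0, "rx": 0, "ry": 0.03, "rz": 0},
    {"hand": -1, "tx": 0, "ty": 0, "tz": 0, "rx": 0, "ry": 0, "rz": 0},
    {"hand": -1, "tx": 0, "ty": 0, "tz": 0, "rx": 0, "ry": 0, "rz": 0},
    {"hand": -1, "tx": 0, "ty": 0, "tz": 0, "rx": 0, "ry": 0, "rz": 0},
    {"hand": -1, "tx": 0, "ty": 0, "tz": 0, "rx": 0, "ry": 0, "rz": 0},
    {"hand": -1, "tx": 0, "ty": 0, "tz": 0, "rx": 0, "ry": 0, "rz": 0},
  ],
  grip_force=80,
)

```text
t: 7.48
tool_pos: [0.4926, 0.1881, -0.0239]
eef_rot: [0.998, 0.066, 0.001, -0.0]
contact_force: [-0.5, -0.5, -2.5]
width: 0.505
```

```bash
python3 - <<'E'
from h import *
s=telemetry.observe()
print(s['tool_pos'],s['width'],s['contact_force']); plan([.492,.188,-.024],down(7.6))
E
```

```text
[ 0.49260065  0.18810481 -0.02391766] 0.5054975087906185 [-0.54777321 -0.46729326 -2.48803105]
N 1 dp [-0.0006 -0.0001 -0.0001] dr [-0.02 -0.09  0.02]
0 t [-0.03  0.    0.  ] r [-0.004 -0.015  0.004]
```

Gripped, with the opening at 43 mm. Lifting.

>>> carry_out(
  increments=[
    {"hand": -1, "tx": 0, "ty": 0, "tz": -0.4, "rx": 0, "ry": 0, "rz": 0},
    {"hand": -1, "tx": 0, "ty": 0, "tz": -0.8, "rx": 0, "ry": 0, "rz": 0},
    {"hand": -1, "tx": 0, "ty": 0, "tz": -1, "rx": 0, "ry": 0, "rz": 0},
    {"hand": -1, "tx": 0, "ty": 0, "tz": -1, "rx": 0, "ry": 0, "rz": 0},
    {"hand": -1, "tx": 0, "ty": 0, "tz": -1, "rx": 0, "ry": 0, "rz": 0},
    {"hand": -1, "tx": 0, "ty": 0, "tz": -1, "rx": 0, "ry": 0, "rz": 0},
    {"hand": -1, "tx": 0, "ty": 0, "tz": -1, "rx": 0, "ry": 0, "rz": 0},
  ],
  grip_force=80,
)

```text
t: 8.07
tool_pos: [0.4861, 0.1864, 0.1019]
eef_rot: [0.998, 0.066, -0.007, 0.001]
contact_force: [0.4, -0.8, -3.1]
width: 0.5
```

```bash
python3 - <<'E'
from h import *
s=telemetry.observe();P=camera_params('wrist')
p,d=camera('wrist'); cv2.imwrite('pics/w6.png',p[:,:,::-1]);np.savez('w6.npz',p=p,d=d,P=P,T=s['tool_pos'],q=s['eef_rot'])
print(s['tool_pos'],s['width'],s['contact_force']); plan([.60,-.227,.13],down(-19))
E
```

```text
[0.48611631 0.1863686  0.10192628] 0.49975089134163275 [ 0.39843882 -0.80182224 -3.12577696]
N 23 dp [ 0.1109 -0.4142  0.0239] dr [ 0.12  0.34 26.64]
0 t [ 0.12  0.92 -0.05] r [0.001 0.002 0.193]
1 t [ 0.14  0.92 -0.05] r [0.001 0.002 0.193]
2 t [ 0.16  0.92 -0.05] r [0.001 0.002 0.193]
3 t [ 0.17  0.92 -0.05] r [0.001 0.002 0.193]
4 t [ 0.19  0.91 -0.05] r [0.001 0.002 0.193]
5 t [ 0.21  0.91 -0.05] r [0.001 0.002 0.193]
6 t [ 0.23  0.9  -0.05] r [0.001 0.002 0.193]
7 t [ 0.25  0.9  -0.05] r [0.001 0.002 0.193]
8 t [ 0.27  0.89 -0.05] r [0.001 0.002 0.193]
9 t [ 0.28  0.89 -0.05] r [0.001 0.002 0.193]
10 t [ 0.3   0.88 -0.05] r [0.001 0.002 0.193]
11 t [ 0.32  0.88 -0.05] r [0.001 0.002 0.193]
12 t [ 0.34  0.87 -0.05] r [0.001 0.002 0.193]
13 t [ 0.36  0.86 -0.05] r [0.001 0.002 0.193]
14 t [ 0.37  0.85 -0.05] r [0.001 0.002 0.193]
15 t [ 0.39  0.85 -0.05] r [0.001 0.002 0.193]
16 t [ 0.41  0.84 -0.05] r [0.001 0.002 0.193]
17 t [ 0.42  0.83 -0.05] r [0.001 0.002 0.193]
18 t [ 0.44  0.82 -0.05] r [0.001 0.002 0.193]
19 t [ 0.46  0.81 -0.05] r [0.001 0.002 0.193]
20 t [ 0.47  0.8  -0.05] r [0.001 0.002 0.193]
21 t [ 0.49  0.79 -0.05] r [0.001 0.002 0.193]
22 t [ 0.51  0.78 -0.05] r [0.001 0.002 0.193]
```

View pics/w6.png

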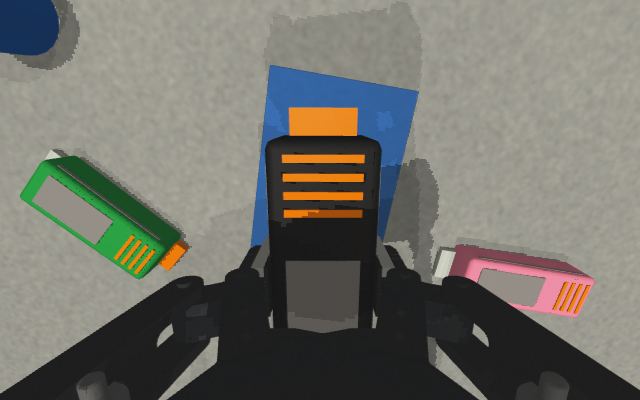

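The pack is held level: foot at (323,121), sides square between the fingers. Carrying it to the cradle.

>>> carry_out(
  increments=[
    {"hand": -1, "tx": 0.12, "ty": 0.5, "tz": -0.05, "rx": 0, "ry": 0, "rz": 0.19},
    {"hand": -1, "tx": 0.14, "ty": 0.9, "tz": -0.05, "rx": 0, "ry": 0, "rz": 0.19},
    {"hand": -1, "tx": 0.16, "ty": 0.92, "tz": -0.05, "rx": 0, "ry": 0, "rz": 0.19},
    {"hand": -1, "tx": 0.17, "ty": 0.92, "tz": -0.05, "rx": 0, "ry": 0, "rz": 0.19},
    {"hand": -1, "tx": 0.19, "ty": 0.91, "tz": -0.05, "rx": 0, "ry": 0, "rz": 0.19},
    {"hand": -1, "tx": 0.21, "ty": 0.91, "tz": -0.05, "rx": 0, "ry": 0, "rz": 0.19},
    {"hand": -1, "tx": 0.23, "ty": 0.9, "tz": -0.05, "rx": 0, "ry": 0, "rz": 0.19},
    {"hand": -1, "tx": 0.25, "ty": 0.9, "tz": -0.05, "rx": 0, "ry": 0, "rz": 0.19},
    {"hand": -1, "tx": 0.27, "ty": 0.9, "tz": -0.05, "rx": 0, "ry": 0, "rz": 0.19},
    {"hand": -1, "tx": 0.28, "ty": 0.9, "tz": -0.05, "rx": 0, "ry": 0, "rz": 0.19},
    {"hand": -1, "tx": 0.3, "ty": 0.88, "tz": -0.05, "rx": 0, "ry": 0, "rz": 0.19},
    {"hand": -1, "tx": 0.32, "ty": 0.88, "tz": -0.05, "rx": 0, "ry": 0, "rz": 0.19},
    {"hand": -1, "tx": 0.34, "ty": 0.87, "tz": -0.05, "rx": 0, "ry": 0, "rz": 0.19},
    {"hand": -1, "tx": 0.36, "ty": 0.86, "tz": -0.05, "rx": 0, "ry": 0, "rz": 0.19},
    {"hand": -1, "tx": 0.37, "ty": 0.85, "tz": -0.05, "rx": 0, "ry": 0, "rz": 0.19},
    {"hand": -1, "tx": 0.39, "ty": 0.85, "tz": -0.05, "rx": 0, "ry": 0, "rz": 0.19},
    {"hand": -1, "tx": 0.41, "ty": 0.84, "tz": -0.05, "rx": 0, "ry": 0, "rz": 0.19},
    {"hand": -1, "tx": 0.42, "ty": 0.83, "tz": -0.05, "rx": 0, "ry": 0, "rz": 0.19},
    {"hand": -1, "tx": 0.44, "ty": 0.82, "tz": -0.05, "rx": 0, "ry": 0, "rz": 0.19},
    {"hand": -1, "tx": 0.46, "ty": 0.8, "tz": -0.05, "rx": 0, "ry": 0, "rz": 0.19},
  ],
  grip_force=80,
)

```text
t: 9.78
tool_pos: [0.5673, -0.1919, 0.1069]
eef_rot: [0.989, -0.148, -0.02, 0.003]
contact_force: [-0.3, -0.8, -2.4]
width: 0.508
```

```bash
python3 - <<'E'
from h import *
s=telemetry.observe();print(s['tool_pos'],s['width'],s['contact_force'])
# goal: tool pose for a given pack tilt & lip-based origin
def toolfor(ox,oz,th,org=(.5655,-.215),yaw=-19.0,px=-.0005,pz=-.027):
    rot=down(yaw)*R.from_euler('y',th,degrees=True)
    y=np.radians(yaw); O=np.array([org[0]+ox*np.cos(y),org[1]+ox*np.sin(y),oz])
    return O-rot.apply([px,0,pz]),rot
# insertion final and pre (back along pack axis 30 mm, plus 50 mm up)
th=15
for name,ox,oz in [('fin',.001,.0403),('pre',.001+.03*np.cos(.262),.0403+.03*np.sin(.262)),('high',.001+.03*np.cos(.262),.0403+.03*np.sin(.262)+.06)]:
    p,r=toolfor(ox,oz,th); print(name,p.round(4),r.as_quat().round(3))
p,r=toolfor(.030,.11,15)
plan(p,r)
E
```

```text
[ 0.56732212 -0.1919196   0.10693916] 0.5078237400074868 [-0.28030295 -0.77778388 -2.43511926]
fin [ 0.5735 -0.2178  0.0143] [ 0.978 -0.164  0.129  0.022]
pre [ 0.6009 -0.2272  0.0221] [ 0.978 -0.164  0.129  0.022]
high [ 0.6009 -0.2272  0.0821] [ 0.978 -0.164  0.129  0.022]
N 4 dp [ 0.0336 -0.0353 -0.0229] dr [ 0.45 17.18  2.01]
0 t [0.54 0.3  0.27] r [0.019 0.716 0.084]
1 t [0.52 0.29 0.31] r [0.019 0.716 0.084]
2 t [0.5  0.29 0.35] r [0.019 0.716 0.084]
3 t [0.48 0.28 0.38] r [0.019 0.716 0.084]
```

>>> carry_out(
  increments=[
    {"hand": -1, "tx": 0.54, "ty": 0.3, "tz": 0.2, "rx": 0.02, "ry": 0.7, "rz": 0.08},
    {"hand": -1, "tx": 0.52, "ty": 0.3, "tz": 0.2, "rx": 0.02, "ry": 0.72, "rz": 0.08},
    {"hand": -1, "tx": 0.5, "ty": 0.3, "tz": 0.3, "rx": 0.02, "ry": 0.72, "rz": 0.08},
    {"hand": -1, "tx": 0.48, "ty": 0.3, "tz": 0.3, "rx": 0.02, "ry": 0.72, "rz": 0.08},
    {"hand": -1, "tx": 0, "ty": 0, "tz": 0, "rx": 0, "ry": 0, "rz": 0},
  ],
  grip_force=80,
)

```text
t: 10.2
tool_pos: [0.5977, -0.2381, 0.0819]
eef_rot: [0.977, -0.168, 0.129, 0.023]
contact_force: [-0.6, 0.2, -2.8]
width: 0.503
```

```bash
cat >> h.py <<'E'
def toolfor(ox,oz,th,org=(.5655,-.215),yaw=-19.0,px=-.0005,pz=-.027,oy=0):
    rot=down(yaw)*R.from_euler('y',th,degrees=True)
    y=np.radians(yaw); O=np.array([org[0]+ox*np.cos(y)-oy*np.sin(y),org[1]+ox*np.sin(y)+oy*np.cos(y),oz])
    return O-rot.apply([px,0,pz]),rot
E
python3 - <<'E'
from h import *
s=telemetry.observe();P=camera_params('wrist')
p,d=camera('wrist'); cv2.imwrite('pics/w7.png',p[:,:,::-1]);np.savez('w7.npz',p=p,d=d,P=P,T=s['tool_pos'],q=s['eef_rot'])
p2,d2=camera('scene');cv2.imwrite('pics/s7.png',cv2.resize(p2[180:320,160:340,::-1],None,fx=4,fy=4,interpolation=2))
M=R.from_rotvec(P['rvec']).as_matrix();c=-M.T@P['tvec']; Rt=R.from_quat(s['eef_rot'])
print('cam in tool',Rt.inv().apply(c-s['tool_pos']))
z=np.load('w6.npz',allow_pickle=True);P6=z['P'].item();M6=R.from_rotvec(P6['rvec']).as_matrix();print(R.from_quat(z['q']).inv().apply(-M6.T@P6['tvec']-z['T']))
print(s['tool_pos'],s['width'],s['contact_force'])
plan(*toolfor(.030,.11,15))
E
```

```text
cam in tool [ 0.0658109   0.00025104 -0.17164082]
[ 6.55997497e-02  1.56796491e-04 -1.71601970e-01]
[ 0.59772925 -0.23812744  0.08191922] 0.5031984753924509 [-0.61380493  0.15208804 -2.81790151]
N 1 dp [0.001  0.0108 0.0005] dr [ 0.25 -0.15 -0.47]
0 t [-0.12 -0.53 -0.06] r [ 0.042 -0.024 -0.079]
```

View pics/w7.png

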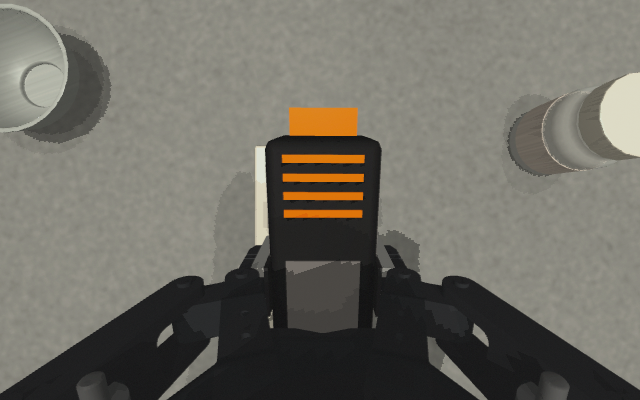

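View pics/s7.png

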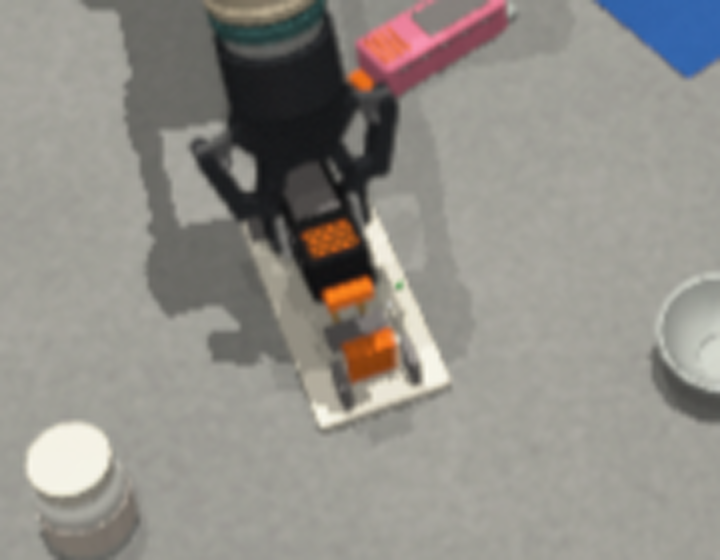

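```bash
python3 - <<'E'
from h import *
z=np.load('w7.npz',allow_pickle=True);P=z['P'].item();p=z['p'];d=z['d'];T=z['T'];q=R.from_quat(z['q'])
M=R.from_rotvec(P['rvec']).as_matrix();c=-M.T@P['tvec']
def toolpt(u,v,zt):
    r=q.inv().apply(M.T@np.array([(u-P['cx'])/P['fx'],(v-P['cy'])/P['fy'],1])); o=q.inv().apply(c-T); return o+r*(zt-o[2])/r[2]
def dp(u,v): return q.inv().apply(M.T@(np.array([(u-P['cx'])/P['fx'],(v-P['cy'])/P['fy'],1])*d[v,u])+c-T)
for v in (145,165,185,205,225,245): print(v,(dp(323,v)*1000).round(1),(dp(300,v)*1000).round(1),(dp(345,v)*1000).round(1))
print('top edge',toolpt(323,136.5,-.063),'L/R',toolpt(267,160,-.063),toolpt(381,160,-.063))
print('foot',toolpt(290,108,-.037),toolpt(357,108,-.037), [ (dp(323,v)*1000).round(1) for v in (112,120,130)])
cv2.imwrite('pics/w7c.png',cv2.resize(p[95:175,250:400,::-1],None,fx=5,fy=5,interpolation=0))
E
```

```text
145 [ 57.5   0.4 -63.5] [ 57.6  -7.9 -64.4] [ 57.5   8.4 -63.4]
165 [ 50.3   0.4 -64.2] [ 50.3  -8.  -64.5] [ 50.3   8.5 -64.4]
185 [ 42.8   0.4 -64.3] [ 42.8  -8.2 -64.2] [ 42.4   8.8 -62.4]
205 [ 34.9   0.4 -64. ] [ 34.7  -8.4 -63.3] [ 35.    8.8 -64.2]
225 [ 26.8   0.4 -63.9] [ 26.6  -8.6 -63.4] [ 26.9   9.  -64.1]
245 [ 18.7   0.4 -64.8] [ 18.4  -8.7 -63.9] [ 19.2   9.  -65.7]
top edge [ 0.06050547  0.00039879 -0.063     ] L/R [ 0.0519804  -0.02034728 -0.063     ] [ 0.0519964   0.02189462 -0.063     ]
foot [ 0.07146723 -0.01406127 -0.037     ] [ 0.07147505  0.01534601 -0.037     ] [array([ 69.8,   0.4, -37.9]), array([ 66.4,   0.4, -39.5]), array([ 62.1,   0.4, -37.2])]
```

View pics/w7c.png

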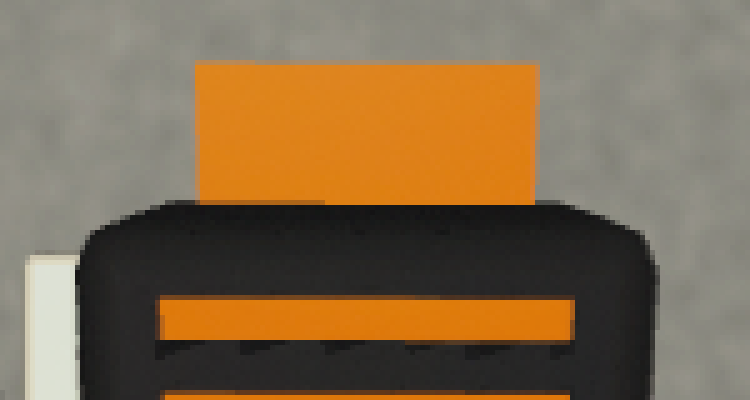

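The pack is level in the hand and centred within 0.6 mm. The camera-to-tool offset is unchanged under tilt, so the 45 mm correction holds in the tool frame. Correcting y and lowering to just above the pre-insertion pose.

```bash
sed -i 's/px=-.0005,pz=-.027,oy=0/px=-.0003,pz=-.0275,oy=.0006/' h.py; python3 - <<'E'
from h import *
plan(*toolfor(.032,.063,15))
E
```

```text
N 3 dp [ 0.0031  0.0107 -0.047 ] dr [ 0.25 -0.15 -0.47]
0 t [-0.22 -0.19  0.75] r [ 0.014 -0.008 -0.026]
1 t [-0.21 -0.19  0.75] r [ 0.014 -0.008 -0.026]
2 t [-0.21 -0.19  0.75] r [ 0.014 -0.008 -0.026]
```

>>> carry_out(
  increments=[
    {"hand": -1, "tx": -0.1, "ty": -0.5, "tz": 0, "rx": 0.04, "ry": -0.02, "rz": -0.08},
    {"hand": -1, "tx": -0.2, "ty": -0.05, "tz": 0.7, "rx": 0, "ry": 0, "rz": 0},
    {"hand": -1, "tx": -0.2, "ty": 0, "tz": 0.75, "rx": 0, "ry": 0, "rz": 0},
    {"hand": -1, "tx": -0.2, "ty": 0, "tz": 0.6, "rx": 0, "ry": 0, "rz": 0},
    {"hand": -1, "tx": 0, "ty": 0, "tz": 0, "rx": 0, "ry": 0, "rz": 0},
  ],
  grip_force=80,
)

```text
t: 10.72
tool_pos: [0.6057, -0.2243, 0.0418]
eef_rot: [0.978, -0.162, 0.129, 0.021]
contact_force: [-1.3, 1.0, -2.6]
width: 0.503
```

```bash
python3 - <<'E'
from h import *
s=telemetry.observe();print(s['tool_pos'],s['width'],s['contact_force'])
plan(*toolfor(.032,.063,15))
p2,d2=camera('scene');cv2.imwrite('pics/s8.png',cv2.resize(p2[190:300,180:300,::-1],None,fx=5,fy=5,interpolation=2))
p,d=camera('wrist'); cv2.imwrite('pics/w8.png',p[:,:,::-1])
E
```

```text
[ 0.605727   -0.2242811   0.04181216] 0.5027378256992789 [-1.32051878  0.95854814 -2.60288988]
N 1 dp [-0.0028 -0.003  -0.0053] dr [-0.09 -0.01  0.2 ]
0 t [-0.15  0.19  0.23] r [-0.015 -0.001  0.033]
```

View pics/s8.png

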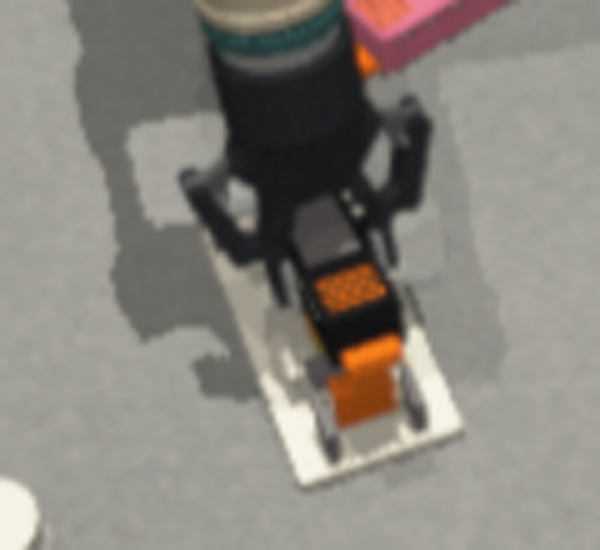

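View pics/w8.png

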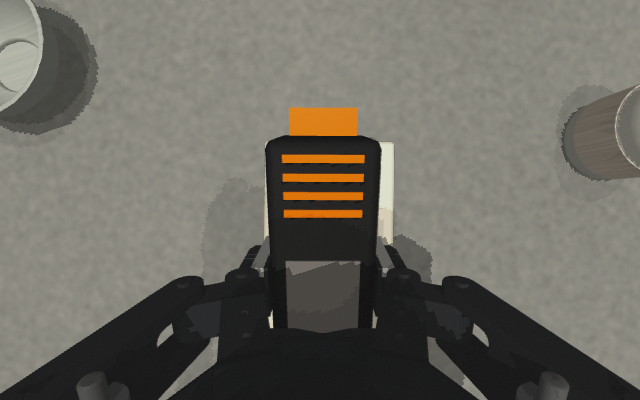

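In the wrist view the plate edges are at columns 265 and 394, against the pack's centre at 323. That puts the pack about 4 to 5 mm left, which agrees with the planned correction. Moving to the pre-insertion pose.

```bash
sed -i 's/oy=.0006/oy=0.0/' h.py; python3 - <<'E'
from h import *
plan(*toolfor(.030,.050,15))
E
```

```text
N 2 dp [-0.0068 -0.0017 -0.0207] dr [-0.04 -0.31  0.2 ]
0 t [-0.28  0.09  0.46] r [-0.003 -0.025  0.016]
1 t [-0.28  0.09  0.46] r [-0.003 -0.025  0.016]
```

>>> carry_out(
  increments=[
    {"hand": -1, "tx": -0.28, "ty": 0.1, "tz": 0.4, "rx": 0, "ry": -0.02, "rz": 0.02},
    {"hand": -1, "tx": -0.28, "ty": 0.1, "tz": 0.4, "rx": 0, "ry": -0.02, "rz": 0.02},
    {"hand": -1, "tx": 0, "ty": 0, "tz": 0, "rx": 0, "ry": 0, "rz": 0},
  ],
  grip_force=80,
)

```text
t: 11.07
tool_pos: [0.6028, -0.2274, 0.0277]
eef_rot: [0.978, -0.163, 0.132, 0.022]
contact_force: [-1.0, -0.4, -2.4]
width: 0.501
```

```bash
python3 - <<'E'
from h import *
s=telemetry.observe();print(s['tool_pos'],s['width'],s['contact_force'])
plan(*toolfor(.030,.050,15))
plan(*toolfor(.001,.0403,15))
E
```

```text
[ 0.60280345 -0.2274258   0.02767622] 0.501496750174787 [-0.98537808 -0.40790326 -2.40964607]
N 1 dp [-0.0019  0.0002 -0.0042] dr [-0.02 -0.35  0.08]
0 t [-0.15  0.02  0.18] r [-0.004 -0.058  0.013]
N 2 dp [-0.0294  0.0097 -0.0139] dr [-0.02 -0.35  0.08]
0 t [-0.84  0.01  0.13] r [-0.002 -0.029  0.006]
1 t [-0.84  0.01  0.13] r [-0.002 -0.029  0.006]
```

>>> carry_out(
  increments=[
    {"hand": -1, "tx": -0.15, "ty": 0, "tz": 0.2, "rx": 0, "ry": -0.06, "rz": 0.01},
    {"hand": -1, "tx": -0.3, "ty": 0, "tz": 0.03, "rx": 0, "ry": 0, "rz": 0},
    {"hand": -1, "tx": -0.3, "ty": 0, "tz": 0.02, "rx": 0, "ry": 0, "rz": 0},
    {"hand": -1, "tx": 0, "ty": 0, "tz": 0, "rx": 0, "ry": 0, "rz": 0},
  ],
  grip_force=80,
)

```text
t: 11.4
tool_pos: [0.589, -0.2231, 0.0182]
eef_rot: [0.978, -0.164, 0.128, 0.021]
contact_force: [-0.6, -0.5, -4.0]
width: 0.504
```

```bash
cat >> h.py <<'E'
def packpose(org=(.5655,-.215),yaw=-19.0,px=-.0003,pz=-.0275):
    s=telemetry.observe(); q=R.from_quat(s['eef_rot']); O=q.apply([px,0,pz])+s['tool_pos']
    y=np.radians(yaw); e=np.array([np.cos(y),np.sin(y)]);n=np.array([-np.sin(y),np.cos(y)]);D=O[:2]-org
    X=q.apply([1,0,0]); th=np.arcsin(X[2]); X2=X[:2]
    ox,oy,oz=D@e,D@n,O[2]; lx=ox-.074*np.cos(th)-.005*np.sin(th); lz=oz-.074*np.sin(th)+.005*np.cos(th)
    print('pack ox %.1f oy %.1f oz %.1f tilt %.2f yawerr %.2f | lip x %.1f z %.1f'%(ox*1e3,oy*1e3,oz*1e3,np.degrees(th),np.degrees(np.arctan2(X[1],X[0]))-yaw,lx*1e3,lz*1e3), 'F',s['contact_force'].round(1),'M',s['ft_torque'].round(2),'w',round(s['width'],3),'t',s['t'])
E
python3 - <<'E'
from h import *
packpose(); plan(*toolfor(.001,.0403,15))
E
```

```text
pack ox 17.5 oy 0.0 oz 44.7 tilt 14.93 yawerr -0.04 | lip x -55.3 z 30.5 F [-0.6 -0.5 -4. ] M [0.02 0.25 0.  ] w 0.504 t 11.4
N 1 dp [-0.0155  0.0053 -0.0044] dr [-0.02  0.07 -0.04]
0 t [-0.85  0.    0.  ] r [-0.004  0.011 -0.006]
```

Aligned. What's left is a straight slide of 16.5 mm along the pack's own axis.

>>> carry_out(
  increments=[
    {"hand": -1, "tx": -0.28, "ty": 0, "tz": 0, "rx": 0, "ry": 0, "rz": 0},
    {"hand": -1, "tx": -0.28, "ty": 0, "tz": 0, "rx": 0, "ry": 0, "rz": 0},
    {"hand": -1, "tx": -0.2, "ty": 0, "tz": 0, "rx": 0, "ry": 0, "rz": 0},
    {"hand": -1, "tx": 0, "ty": 0, "tz": 0, "rx": 0, "ry": 0, "rz": 0},
  ],
  grip_force=80,
)

```text
t: 11.73
tool_pos: [0.5731, -0.2177, 0.0144]
eef_rot: [0.978, -0.164, 0.128, 0.021]
contact_force: [0.0, -0.0, -2.8]
width: 0.504
```

```bash
python3 - <<'E'
from h import *
packpose(); plan(*toolfor(.001,.0403,15))
E
```

```text
pack ox 0.7 oy -0.1 oz 40.9 tilt 14.96 yawerr -0.06 | lip x -72.1 z 26.7 F [ 0.  -0.  -2.8] M [ 0.06  0.23 -0.05] w 0.504 t 11.7333
N 1 dp [ 0.0004 -0.     -0.0006] dr [-0.01  0.04 -0.06]
0 t [ 0.01 -0.    0.03] r [-0.002  0.007 -0.01 ]
```

```bash
python3 - <<'E'
from h import *
def tgt(th,lx=-.073,lz=.027):
    a=np.radians(th); return toolfor(lx+.074*np.cos(a)+.005*np.sin(a), lz+.074*np.sin(a)-.005*np.cos(a), th)
plan(*tgt(12.5),N=1); plan(*tgt(10),N=1,frm=tgt(12.5)); plan(*tgt(9,lz=.0275),N=1,frm=tgt(10))
E
```

```text
N 1 dp [-0.0014  0.0006 -0.0031] dr [-0.02 -2.46 -0.06]
0 t [-0.11 -0.    0.13] r [-0.003 -0.41  -0.009]
N 1 dp [-0.0007  0.0002 -0.0035] dr [ 0.  -2.5  0. ]
0 t [-0.07 -0.    0.16] r [ 0.    -0.417  0.   ]
N 1 dp [-0.0003  0.0001 -0.0009] dr [ 0. -1. -0.]
0 t [-0.02 -0.    0.04] r [ 0.    -0.167 -0.   ]
```

>>> carry_out(
  increments=[
    {"hand": -1, "tx": -0.06, "ty": 0, "tz": 0.07, "rx": 0, "ry": -0.2, "rz": -0.01},
    {"hand": -1, "tx": -0.05, "ty": 0, "tz": 0.07, "rx": 0, "ry": -0.2, "rz": 0},
    {"hand": -1, "tx": -0.04, "ty": 0, "tz": 0.08, "rx": 0, "ry": -0.2, "rz": 0},
    {"hand": -1, "tx": -0.04, "ty": 0, "tz": 0.08, "rx": 0, "ry": -0.2, "rz": 0},
    {"hand": -1, "tx": 0, "ty": 0, "tz": 0, "rx": 0, "ry": 0, "rz": 0},
  ],
  grip_force=80,
)

```text
t: 12.15
tool_pos: [0.5713, -0.2173, 0.009]
eef_rot: [0.982, -0.165, 0.088, 0.015]
contact_force: [0.6, -0.1, -3.1]
width: 0.507
```

```bash
python3 - <<'E'
from h import *
packpose()
def tgt(th,lx=-.073,lz=.027):
    a=np.radians(th); return toolfor(lx+.074*np.cos(a)+.005*np.sin(a), lz+.074*np.sin(a)-.005*np.cos(a), th)
plan(*tgt(9.),N=1)
p2,d2=camera('scene');cv2.imwrite('pics/s9.png',cv2.resize(p2[190:300,180:300,::-1],None,fx=5,fy=5,interpolation=2))
p,d=camera('wrist'); cv2.imwrite('pics/w9.png',p[:,:,::-1])
E
```

```text
pack ox 1.1 oy -0.3 oz 36.0 tilt 10.23 yawerr -0.05 | lip x -72.6 z 27.8 F [ 0.6 -0.1 -3.1] M [0.01 0.13 0.  ] w 0.507 t 12.15
N 1 dp [-0.0006  0.0006 -0.0025] dr [ 0.02 -1.23 -0.05]
0 t [-0.06 -0.02  0.11] r [ 0.004 -0.205 -0.008]
```

View pics/s9.png

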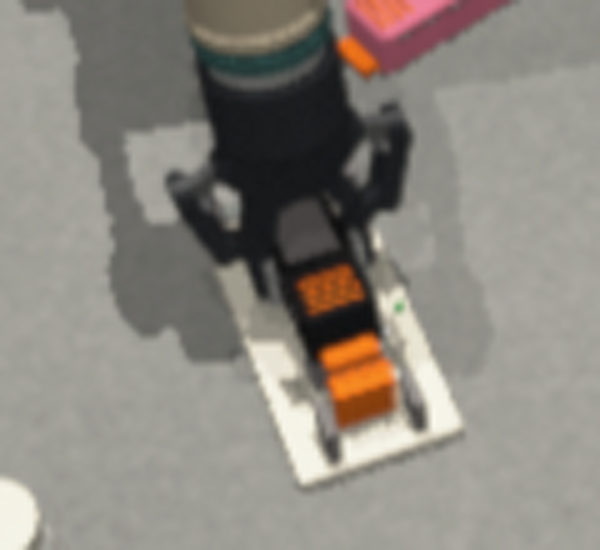

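View pics/w9.png

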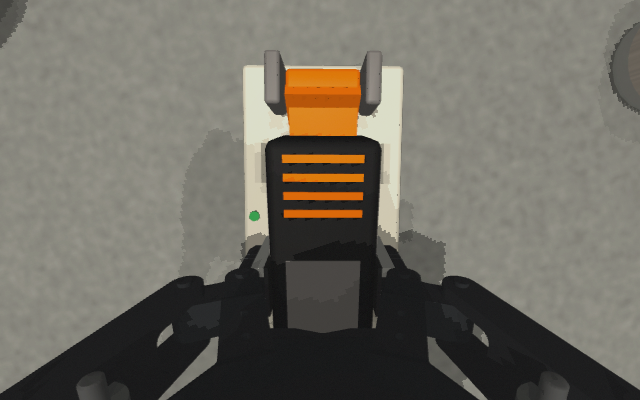

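The foot (rows 106 to 136) is meeting the latch (rows 68 to 106), both centred on column 323. I'll rock a little further, then release.

>>> carry_out(
  increments=[
    {"hand": -1, "tx": -0.06, "ty": -0.01, "tz": 0.09, "rx": 0, "ry": -0.2, "rz": 0},
    {"hand": -1, "tx": -0.03, "ty": -0.01, "tz": 0.08, "rx": 0, "ry": -0.2, "rz": 0},
    {"hand": -1, "tx": 0, "ty": 0, "tz": 0, "rx": 0, "ry": 0, "rz": 0},
  ],
  grip_force=80,
)

```text
t: 12.5
tool_pos: [0.5682, -0.2157, 0.0057]
eef_rot: [0.984, -0.165, 0.067, 0.011]
contact_force: [-0.1, -0.0, -1.8]
width: 0.5
```

```bash
python3 - <<'E'
from h import *
packpose()
E
```

```text
pack ox -1.2 oy 0.2 oz 32.9 tilt 7.78 yawerr -0.06 | lip x -75.2 z 27.8 F [-0.1 -0.  -1.8] M [-0.01 -0.04 -0.04] w 0.5 t 12.5
```

>>> carry_out(
  increments=[
    {"hand": -1, "tx": 0.04, "ty": 0, "tz": 0.1, "rx": 0, "ry": 0, "rz": 0},
    {"hand": -1, "tx": 0, "ty": 0, "tz": 0, "rx": 0, "ry": 0, "rz": 0},
  ],
  grip_force=80,
)

```text
t: 12.67
tool_pos: [0.5685, -0.2157, 0.0042]
eef_rot: [0.984, -0.165, 0.067, 0.011]
contact_force: [-0.3, -1.0, -2.4]
width: 0.504
```

```bash
python3 - <<'E'
from h import *
packpose()
E
```

```text
pack ox -1.0 oy 0.3 oz 31.4 tilt 7.81 yawerr -0.05 | lip x -75.0 z 26.3 F [-0.3 -1.  -2.4] M [-0.06 -0.14 -0.06] w 0.504 t 12.6667
```

>>> carry_out(
  increments=[
    {"hand": 0.15, "tx": 0, "ty": 0, "tz": 0, "rx": 0, "ry": 0, "rz": 0},
    {"hand": 0.2, "tx": 0, "ty": 0, "tz": 0, "rx": 0, "ry": 0, "rz": 0},
    {"hand": 0.4, "tx": 0, "ty": 0, "tz": 0, "rx": 0, "ry": 0, "rz": 0},
    {"hand": 0.6, "tx": 0, "ty": 0, "tz": 0, "rx": 0, "ry": 0, "rz": 0},
    {"hand": 0.6, "tx": 0, "ty": 0, "tz": 0, "rx": 0, "ry": 0, "rz": 0},
  ],
)

```text
t: 13.08
tool_pos: [0.5703, -0.2166, 0.0057]
eef_rot: [0.984, -0.165, 0.07, 0.012]
contact_force: [-0.4, -0.7, -0.1]
width: 0.797
```

```bash
python3 - <<'E'
from h import *
packpose()
p,d=camera('wrist'); cv2.imwrite('pics/w10.png',p[:,:,::-1])
E
```

```text
pack ox 0.8 oy 0.1 oz 32.9 tilt 8.20 yawerr -0.07 | lip x -73.1 z 27.3 F [-0.4 -0.7 -0.1] M [ 0.01  0.05 -0.02] w 0.797 t 13.0833
```

View pics/w10.png

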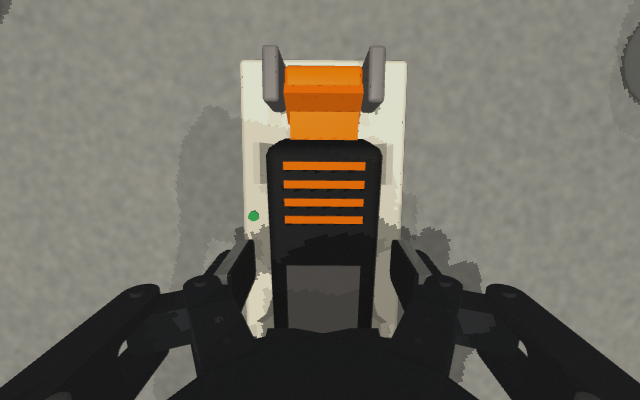

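The pack is released and rests with its lip end down and its foot on the latch slope. Retracting, squaring up, closing, and moving over the ribs.

>>> carry_out(
  increments=[
    {"hand": 0.8, "tx": 0, "ty": 0, "tz": -0.5, "rx": 0, "ry": 0, "rz": 0},
    {"hand": 0.8, "tx": 0, "ty": 0, "tz": -1, "rx": 0, "ry": 0, "rz": 0},
    {"hand": 0.8, "tx": 0, "ty": 0, "tz": -1, "rx": 0, "ry": 0, "rz": 0},
    {"hand": 0.8, "tx": 0, "ty": 0, "tz": -1, "rx": 0, "ry": 0, "rz": 0},
    {"hand": 0.5, "tx": 0.3, "ty": 0, "tz": -0.5, "rx": 0, "ry": -0.3, "rz": 0},
    {"hand": -1, "tx": 0.5, "ty": 0, "tz": 0, "rx": 0, "ry": -0.5, "rz": 0},
    {"hand": -1, "tx": 0.5, "ty": 0, "tz": 0, "rx": 0, "ry": -0.5, "rz": 0},
    {"hand": -1, "tx": 0, "ty": 0, "tz": 0, "rx": 0, "ry": 0, "rz": 0},
  ],
  grip_force=40,
)

```text
t: 13.8
tool_pos: [0.5821, -0.2204, 0.0967]
eef_rot: [0.986, -0.166, 0.002, 0.001]
contact_force: [1.8, -0.3, -0.3]
width: 0.338
```

```bash
python3 - <<'E'
from h import *
s=telemetry.observe();P=camera_params('wrist')
p,d=camera('wrist'); cv2.imwrite('pics/w11.png',p[:,:,::-1]);np.savez('w11.npz',p=p,d=d,P=P,T=s['tool_pos'],q=s['eef_rot'])
print(s['tool_pos'],s['width'],s['contact_force'])
y=np.radians(-19);t=np.array([.5655,-.215])+.038*np.array([np.cos(y),np.sin(y)])
plan([*t,.06],down(-19))
E
```

```text
[ 0.58210332 -0.22044639  0.09665973] 0.337784584866866 [ 1.77824815 -0.32851551 -0.34577842]
N 3 dp [ 0.0214 -0.0079 -0.0364] dr [ 0.04 -0.09 -0.09]
0 t [0.38 0.01 0.61] r [ 0.002 -0.005 -0.005]
1 t [0.38 0.01 0.61] r [ 0.002 -0.005 -0.005]
2 t [0.38 0.01 0.61] r [ 0.002 -0.005 -0.005]
```

View pics/w11.png

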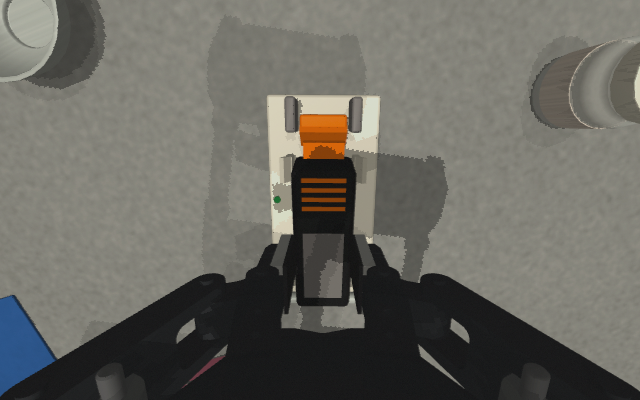

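>>> carry_out(
  increments=[
    {"hand": -1, "tx": 0.4, "ty": 0, "tz": 0.2, "rx": 0, "ry": 0, "rz": 0},
    {"hand": -1, "tx": 0.4, "ty": 0, "tz": 0.4, "rx": 0, "ry": 0, "rz": 0},
    {"hand": -1, "tx": 0.35, "ty": 0, "tz": 0.5, "rx": 0, "ry": 0, "rz": 0},
    {"hand": -1, "tx": 0, "ty": 0, "tz": 0.4, "rx": 0, "ry": 0, "rz": 0},
    {"hand": -1, "tx": 0, "ty": 0, "tz": 0, "rx": 0, "ry": 0, "rz": 0},
  ],
  grip_force=40,
)

```text
t: 14.27
tool_pos: [0.5997, -0.2258, 0.063]
eef_rot: [0.986, -0.166, -0.001, -0.0]
contact_force: [-0.7, 1.0, -1.2]
width: -0.004
```

```bash
python3 - <<'E'
from h import *
s=telemetry.observe();P=camera_params('wrist')
p,d=camera('wrist'); cv2.imwrite('pics/w12.png',p[:,:,::-1])
print(s['tool_pos'],s['width'],s['contact_force'])
M=R.from_rotvec(P['rvec']).as_matrix();c=-M.T@P['tvec'];y=np.radians(-19);e=np.array([np.cos(y),np.sin(y)])
for v in range(150,300,10):
    w=M.T@(np.array([(323-P['cx'])/P['fx'],(v-P['cy'])/P['fy'],1])*d[v,323])+c; print(v,((w[:2]-[.5655,-.215])@e*1e3).round(1),(w[2]*1e3).round(1))
t=np.array([.5655,-.215])+.038*e
plan([*t,.048],down(-19))
E
```

```text
[ 0.59974292 -0.22576882  0.06297831] -0.0039343709200739835 [-0.74824334  0.95697083 -1.24964691]
150 84.7 54.1
160 78.7 54.8
170 71.7 49.6
180 66.1 54.0
190 59.4 53.0
200 55.4 62.5
210 52.5 74.0
220 47.9 78.2
230 40.8 75.3
240 46.7 103.9
250 47.2 116.3
260 47.2 125.9
270 45.0 130.2
280 40.3 129.7
290 35.5 129.2
N 1 dp [ 0.0015 -0.0015 -0.0155] dr [ 0.    0.03 -0.09]
0 t [0.09 0.05 0.77] r [ 0.001  0.004 -0.016]
```

View pics/w12.png

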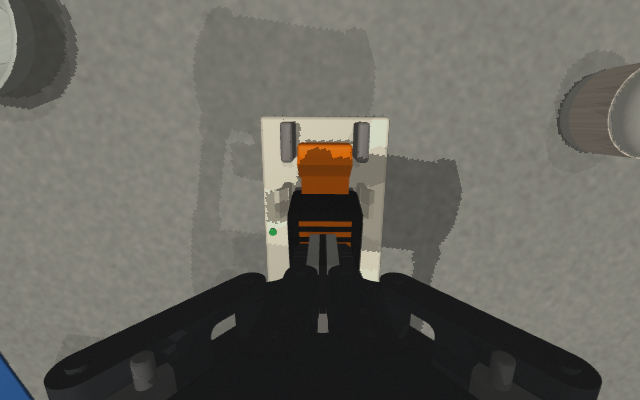

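The shut fingertips are over the ribs; the pack's top there is at about 75 mm, so it is still tilted. Lowering gently to press.

>>> carry_out(
  increments=[
    {"hand": -1, "tx": 0.1, "ty": 0.03, "tz": 0.4, "rx": 0, "ry": 0, "rz": 0},
    {"hand": -1, "tx": 0.05, "ty": 0, "tz": 0.3, "rx": 0, "ry": 0, "rz": 0},
    {"hand": -1, "tx": 0, "ty": 0, "tz": 0.2, "rx": 0, "ry": 0, "rz": 0},
  ],
  grip_force=40,
)

```text
t: 14.57
tool_pos: [0.6035, -0.2279, 0.045]
eef_rot: [0.986, -0.166, 0.001, 0.0]
contact_force: [2.4, -0.7, 7.2]
width: -0.003
```

>>> carry_out(
  increments=[
    {"hand": -1, "tx": 0, "ty": 0, "tz": 0.15, "rx": 0, "ry": 0, "rz": 0},
    {"hand": -1, "tx": 0, "ty": 0, "tz": 0.15, "rx": 0, "ry": 0, "rz": 0},
  ],
  grip_force=40,
)

```text
t: 14.73
tool_pos: [0.6049, -0.2286, 0.0403]
eef_rot: [0.986, -0.166, 0.003, 0.001]
contact_force: [1.0, 0.0, 0.5]
width: 0.004
```

>>> carry_out(
  increments=[
    {"hand": -1, "tx": -0.05, "ty": 0, "tz": 0.15, "rx": 0, "ry": 0, "rz": 0},
    {"hand": -1, "tx": -0.05, "ty": 0, "tz": 0.15, "rx": 0, "ry": 0, "rz": 0},
  ],
  grip_force=40,
)

```text
t: 14.9
tool_pos: [0.6051, -0.2288, 0.035]
eef_rot: [0.986, -0.166, 0.006, 0.001]
contact_force: [1.3, 0.7, 1.3]
width: 0.006
```

>>> carry_out(
  increments=[
    {"hand": -1, "tx": -0.05, "ty": 0, "tz": 0.15, "rx": 0, "ry": 0, "rz": 0},
    {"hand": -1, "tx": -0.05, "ty": 0, "tz": 0.15, "rx": 0, "ry": 0, "rz": 0},
  ],
  grip_force=40,
)

```text
t: 15.07
tool_pos: [0.6048, -0.2288, 0.0312]
eef_rot: [0.986, -0.166, 0.008, 0.002]
contact_force: [-2.7, 2.6, 28.8]
width: 0.003
```

```bash
cat > look.py <<'E'
from h import *
import sys
s=telemetry.observe();P=camera_params('wrist')
p,d=camera('wrist'); cv2.imwrite(f'pics/{sys.argv[1]}.png',p[:,:,::-1])
cv2.imwrite(f'pics/{sys.argv[1]}c.png',cv2.resize(p[80:300,240:410,::-1],None,fx=2.7,fy=2.7,interpolation=2))
print(s['t'],s['tool_pos'],s['width'],s['contact_force'])
M=R.from_rotvec(P['rvec']).as_matrix();c=-M.T@P['tvec'];y=np.radians(-19);e=np.array([np.cos(y),np.sin(y)])
for u in (310,323,336):
  o=[]
  for v in range(int(sys.argv[2]),int(sys.argv[3]),6):
    w=M.T@(np.array([(u-P['cx'])/P['fx'],(v-P['cy'])/P['fy'],1])*d[v,u])+c; o.append((v,*(np.array([(w[:2]-[.5655,-.215])@e,w[2]])*1e3).round(0).astype(int).tolist()))
  print(u,o)
E
python3 look.py w13 100 260
```

```text
15.0667 [ 0.60478894 -0.22883512  0.03120234] 0.002696356917015484 [-2.68822785  2.5510081  28.79797533]
310 [(100, 122, 0), (106, 118, 1), (112, 114, 0), (118, 110, 0), (124, 106, 0), (130, 102, 12), (136, 99, 13), (142, 95, 12), (148, 91, 13), (154, 87, 12), (160, 88, 54), (166, 85, 56), (172, 82, 54), (178, 79, 54), (184, 76, 56), (190, 71, 48), (196, 66, 40), (202, 61, 34), (208, 58, 37), (214, 58, 50), (220, 57, 58), (226, 54, 60), (232, 52, 62), (238, 52, 69), (244, 52, 78), (250, 51, 83), (256, 52, 91)]
323 [(100, 122, 0), (106, 118, 0), (112, 114, -1), (118, 110, 0), (124, 106, 0), (130, 102, 12), (136, 99, 12), (142, 95, 12), (148, 91, 11), (154, 87, 12), (160, 88, 53), (166, 85, 54), (172, 82, 54), (178, 79, 55), (184, 76, 57), (190, 71, 49), (196, 66, 41), (202, 61, 34), (208, 57, 36), (214, 58, 49), (220, 57, 57), (226, 55, 61), (232, 52, 61), (238, 52, 70), (244, 52, 77), (250, 51, 83), (256, 52, 90)]
336 [(100, 121, 0), (106, 118, 1), (112, 114, 0), (118, 110, 0), (124, 106, 0), (130, 102, 12), (136, 99, 13), (142, 95, 11), (148, 91, 13), (154, 87, 13), (160, 88, 52), (166, 85, 55), (172, 82, 55), (178, 79, 53), (184, 76, 56), (190, 71, 48), (196, 66, 40), (202, 61, 35), (208, 58, 36), (214, 58, 49), (220, 57, 56), (226, 55, 60), (232, 52, 61), (238, 52, 70), (244, 52, 77), (250, 52, 84), (256, 51, 89)]
```

View pics/w13c.png

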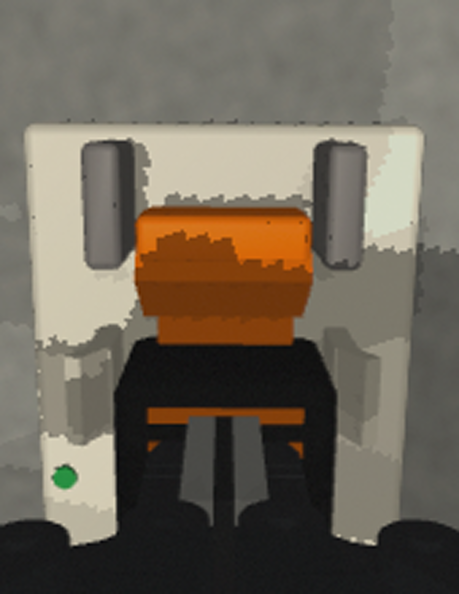

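The latch top edge is at x = 76 mm and z = 56 mm (its home position), the foot top is at 34 mm and the pack top at about 60 mm, which are the seated values. Retracting and verifying from above.

>>> carry_out(
  increments=[
    {"hand": -1, "tx": 0, "ty": 0, "tz": -0.4, "rx": 0, "ry": 0, "rz": 0},
    {"hand": -1, "tx": 0, "ty": 0, "tz": -1, "rx": 0, "ry": -0.08, "rz": 0},
    {"hand": -1, "tx": -0.5, "ty": 0, "tz": -1, "rx": 0, "ry": -0.08, "rz": 0},
    {"hand": -1, "tx": -1, "ty": 0, "tz": -1, "rx": 0, "ry": 0, "rz": 0},
    {"hand": -1, "tx": -1, "ty": 0, "tz": -1, "rx": 0, "ry": 0, "rz": 0},
    {"hand": -1, "tx": -1, "ty": 0, "tz": -1, "rx": 0, "ry": 0, "rz": 0},
    {"hand": -1, "tx": -1, "ty": 0, "tz": -0.5, "rx": 0, "ry": 0, "rz": 0},
    {"hand": -1, "tx": -1, "ty": 0, "tz": 0, "rx": 0, "ry": 0, "rz": 0},
    {"hand": -1, "tx": -1, "ty": 0, "tz": 0, "rx": 0, "ry": 0, "rz": 0},
    {"hand": -1, "tx": 0, "ty": 0, "tz": 0, "rx": 0, "ry": 0, "rz": 0},
  ],
  grip_force=40,
)

```text
t: 15.95
tool_pos: [0.4683, -0.1808, 0.1509]
eef_rot: [0.986, -0.166, -0.011, -0.002]
contact_force: [-1.6, -0.0, 0.4]
width: -0.002
```

```bash
python3 look.py w14 100 290; python3 - <<'E'
from h import *
p,d=camera('top'); cv2.imwrite('pics/t14.png',p[:,:,::-1])
for n,uv,z in [('jar',(461,207),.085),('cup',(172,204),.08),('bowl',(333,145),.04)]: pass
a=np.load('top0.npz')['p'].astype(int)
for n,(u,v) in dict(jar=(461,207),cup=(172,204),bowl=(333,145)).items(): print(n,abs(p[v-18:v+18,u-18:u+18].astype(int)-a[v-18:v+18,u-18:u+18]).max(2).mean().round(2))
E
```

```text
15.95 [ 0.46831766 -0.18079828  0.15085749] -0.002019540968809906 [-1.56085218 -0.00528335  0.35337886]
310 [(100, -22, 61), (106, -27, 61), (112, -32, 61), (118, -36, 62), (124, -41, 61), (130, -47, 60), (136, -51, 62), (142, -57, 61), (148, -64, 43), (154, -69, 45), (160, -80, 13), (166, -88, 0), (172, -95, 1), (178, -101, 1), (184, -109, 0), (190, -115, 0), (196, -123, -1), (202, -129, 1), (208, -137, 0), (214, -144, 1), (220, -151, 0), (226, -159, 0), (232, -167, 0), (238, -92, 188), (244, -91, 198), (250, -91, 203), (256, -91, 210), (262, -91, 215), (268, -90, 221), (274, -90, 225), (280, -89, 230), (286, -90, 234)]
323 [(100, -22, 61), (106, -27, 61), (112, -32, 61), (118, -37, 60), (124, -34, 321), (130, -46, 61), (136, -52, 61), (142, -57, 60), (148, -62, 56), (154, -70, 42), (160, -80, 12), (166, -88, 0), (172, -95, 1), (178, -102, 0), (184, -108, 2), (190, -115, 1), (196, -123, 0), (202, -130, 0), (208, -137, 0), (214, -144, 0), (220, -152, 0), (226, -159, 1), (232, -167, 0), (238, -91, 191), (244, -91, 197), (250, -91, 203), (256, -91, 209), (262, -91, 214), (268, -92, 217), (274, -95, 217), (280, -97, 218), (286, -100, 217)]
336 [(100, -22, 61), (106, -27, 62), (112, -32, 61), (118, -37, 60), (124, -41, 61), (130, -46, 62), (136, -52, 60), (142, -57, 62), (148, -62, 57), (154, -69, 43), (160, -80, 12), (166, -88, 2), (172, -95, 0), (178, -101, 1), (184, -108, 2), (190, -115, 1), (196, -123, 0), (202, -130, 0), (208, -137, 0), (214, -144, 0), (220, -151, 1), (226, -159, 0), (232, -166, 1), (238, -91, 189), (244, -91, 196), (250, -91, 203), (256, -90, 210), (262, -91, 215), (268, -89, 222), (274, -89, 226), (280, -89, 231), (286, -89, 235)]
jar 1.98
cup 2.83
bowl 1.99
```

View pics/w14.png

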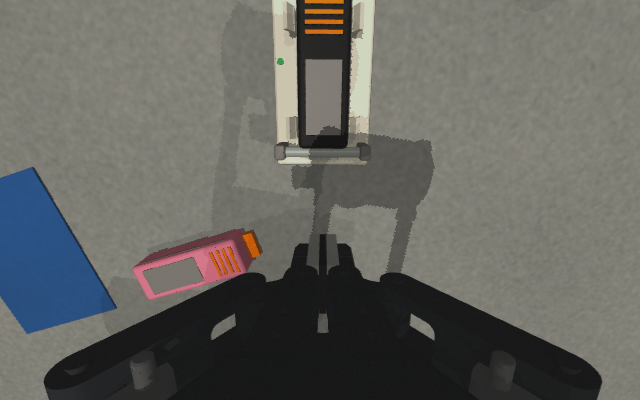

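View pics/t14.png

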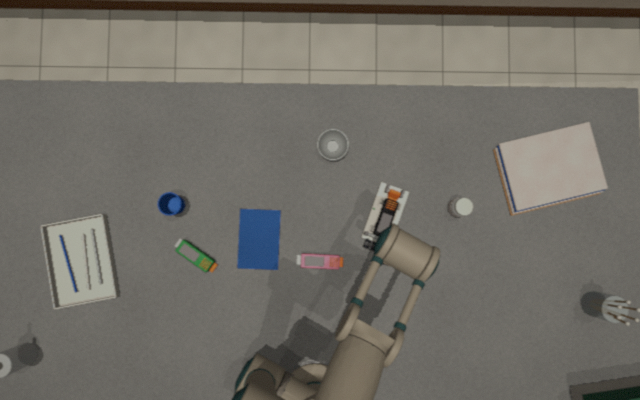

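```bash
python3 look.py w15 2 100 | head -3; python3 - <<'E'
from h import *
p,d=camera('scene');cv2.imwrite('pics/s15.png',cv2.resize(p[205:300,200:300,::-1],None,fx=6,fy=6,interpolation=2))
E
```

```text
16.05 [ 0.47225488 -0.18261693  0.15085848] -0.0001751593083993796 [ 0.82339236  0.45309859 -0.36950096]
310 [(2, 55, 61), (8, 51, 60), (14, 47, 60), (20, 43, 61), (26, 39, 59), (32, 34, 61), (38, 30, 61), (44, 26, 60), (50, 21, 61), (56, 17, 59), (62, 12, 61), (68, 8, 61), (74, 3, 62), (80, -2, 61), (86, -6, 61), (92, -11, 61), (98, -16, 61)]
323 [(2, 56, 58), (8, 50, 62), (14, 47, 60), (20, 42, 61), (26, 38, 61), (32, 34, 59), (38, 30, 61), (44, 25, 61), (50, 21, 60), (56, 17, 60), (62, 12, 60), (68, 8, 60), (74, 3, 61), (80, -2, 61), (86, -6, 61), (92, -11, 62), (98, -16, 60)]
```

View pics/s15.png

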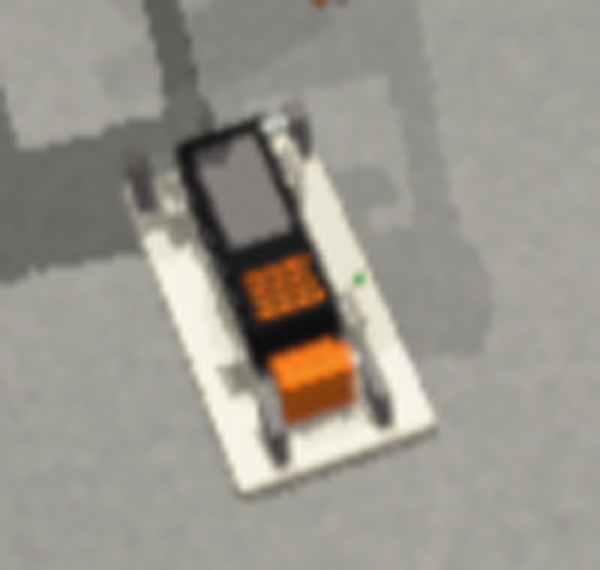

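```bash
python3 -c "
from plant import ctrl;print(ctrl.close_job())"
```

```text
the job is handed in; nothing more can be done
None
```

The black pack is charging in the white cradle: lip hooked under the rail, other end rocked down, and latch home over the foot. I slid the lip under the rail at about 15° of tilt, rocked the pack down in the grip to about 8°, and let go. I then pressed on the ribs with the shut fingertips until it seated, backed off and handed in at about 16 s.

**Last checks, arm clear:**
- **Pack:** its top is level at 60–61 mm along the whole length with nothing pressing on it; seated should be 60 mm.
- **Latch:** while I was still pressing, the foot top was at 34 mm and the latch's upper edge at x = 76 mm, its home position. The last scene picture still shows the latch over the foot.
- **Rail:** it was in place in front of the pack's lip end. The lip under it was never directly visible; that rests on the measured pose and the level pack.
- **Jar, cup and bowl:** their patches of the top view are essentially unchanged.

**What failed or disagreed:**
- **First grasp:** it closed on air above the pack. The real fingertips sit about 45 mm farther back along the tool than the reported TCP implies. I measured this with the wrist camera's depth, allowed for it, and the second grasp held; the pack had not moved.
- **Top camera:** it differed from the wrist camera by 3–4 mm, and I used the wrist camera.
- **Press force:** the highest reading was 29 N, taken at the end of the press, above the 8–12 N expected but under the 40 N limit.

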